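# Clamp the sample jar in the cam vice

## Robot

A 6-joint arm with a two-finger parallel gripper is mounted at the origin on a cart in front of the work surface, level with it; the furniture and walls round the work are solid. World frame = base frame: x ahead of the robot, y to its left, z up, the work surface at z = 0. Lengths are in m, angles in degrees, forces in N, time in s.
With the tool pointing down it reaches from about 0.35 to 0.85 m from the base axis. Payload 8.1 kg.
Tool frame: the origin (TCP) lies at the centre of the arm's flange, where the gripper is bolted on; the fingertips stand 173 mm ahead of it and the grasp point (between the pads) lies 155 mm ahead of it; z points along the fingers, y is the direction in which the jaws open and shut (so a half turn about z gives the same grasp; the last joint's range is limited). The gripper opens to 85 mm and grips with 20 to 120 N. Pads are 22 mm wide; open, the fingers measure 114 mm over their backs; the gripper's body (76 mm by 85 mm) begins 54 mm behind the grasp point. The pads swing forward as they close: fully open they stand 13 mm farther back than shut.
Start: joints at [64.549, 7.471, 85.268, -0, 87.261, -4.893], TCP at [0.211, 0.562, 0.405] pointing down, gripper open.
Joint ranges: [-169.43, 169.43], [-51.17, 129.36], [1.28, 143.12], [-76.62, 256.62], [0, 156.53], [-152.29, 152.29]. Speed limits (degrees/s): [136.94, 136.94, 159.86, 180, 180, 180].

## Interface

Orientations are given as a 3x3 rotation matrix whose columns are the frame's x, y, z axes.
In Python, from bench import arm, read_camera, camera_params, close_job, nets gives the robot as it stands.
- The arm moves only by the shell command python3 -m handwheel 'ROWS' [FORCE]. ROWS is JSON, one flat list of numbers, 7 for each row, row after row: the shift along the world's x, y, z in m, then the turn, a rotation vector about the world's x, y, z in rad, then the finger opening in m, from 0 to 0.0854. In form: [x, y, z, wx, wy, wz, fingers, x, y, z, wx, wy, wz, fingers, ...]. A call has 1 to 10 rows; each row is the pose to reach, as a shift and turn from the pose measured when the call began; what a row does not reach only later rows make up. A row lasts 1/8 s, in which the tool goes at most 62.5 mm and 10.7 degrees, less where a joint would pass 70% of its speed; a pose out of reach is approached as far as the arm can. A call with a gripper value outside its range is refused whole. The fingers move at their own pace and stop on an object; FORCE is the grip in N (left out, the last holds). Time passes only in rows, so rows that repeat a pose let the fingers close. It gives the time, the measured TCP pose, the force and the opening at its end, in the units of the state.
- arm.read_state(): the state, without advancing time (a new reading comes with each control period).
- read_camera(name): name is "side" or "top"; returns (picture, depth): 480x640x3 uint8, red, green, blue; 480x640 float32, m along the optical axis (not along the pixel's ray), 0 where there is no reading.
- camera_params(name): a dict with "vfov" (degrees; the focal length in pixels is half the picture's height over the tangent of half this angle, whatever the lens; pixels are square), "cx", "cy" (the principal point, pixels), "k1" (the pictures are not rectified: a ray, as slopes to the right and down, at radius r is drawn at 1 + k1 r^2 times it, then the intrinsics apply), "R" (3x3) and "t" (3): a world point X has camera coordinates R X + t. Camera axes: x right, y down, z forward; pixel columns grow to the right and rows downward; lengths in m; the calibration is good to about 2 mm. A picture is of the moment at which its call begins. camera_params takes no time and is no camera call.
- close_job(): hands the job in, once; it reports no verdict.
Trained networks look in the newest picture that a camera, given by its name, has taken for a name from the list of things; names that differ only in an ending like _2 or _b are one class to them, and where a whole thing is asked for, a point or a joint stands for the part that bears it (a point fixed in the world has none). Each returns a list of dicts, best first, with "score" (0 to 1); they miss things now and then, are a little off and sometimes report something else, mostly with a low value. They report only what shows in the picture. A call takes as long as a camera call. They do not tell look-alikes from the thing itself.
- nets.spot_in(target, camera): "rect" ([left, top, right, bottom] in pixels, round what is visible of it).
The state is a dict: "time_s": time; "joint_pos": joint angles; "joint_velocities": joint speeds; "joint_torque": joint torques, N m; "position": TCP position; "tool_rot": TCP orientation; "ft_force": force on the tool from outside, world axes, zero at the start; "wrist_torque": the same for the moment, N m; "grip_width": finger opening in m.
Only numpy, scipy, OpenCV 4.12 (cv2) and the standard library are available. Lean on these libraries where they do the work, as an engineer would, in place of code of your own. Each camera call takes 0.05 s, during which the arm holds its last target.

## Task

Stand the middle-sized of the three loose sample jars upright in the V of the cam vice and let go of it. Then crank the vice anticlockwise (seen from above) until its roller has gone over the cam's edge and rests in the flat dwell, so that the jar stays clamped when you let go; do not force the crank on past the dwell, which would crush the jar, and leave the other two jars standing where they are.

Things in the scene. Friction and masses are not known exactly. Their poses are not given: they have to be found in the camera images.
- jar_medium_center (a point): The jar to clamp: the middle-sized of the three upright cylindrical screw-cap sample jars (body 55 mm diameter, lid 56.5 mm, 70 mm tall, 0.16 kg). The point is on its axis half-way up, 35 mm above its underside; z along its axis. Grip it high (about 12 mm above this point) to clear the V block.
- jar_large_center (a point): The largest of the three sample jars, 64 mm diameter, 85 mm tall; point at its centre. To be left standing.
- jar_small_center (a point): The smallest of the three sample jars, 49 mm diameter, 60 mm tall; point at its centre. To be left standing.
- cam_vice: Cam-operated jar vice fixed to the worktop: base plate 260 x 90 x 10 mm. Origin on the camshaft's axis at z = 0; x points along the jaw's travel, from camshaft to V block; z up. The plate spans x = -48 to 212 mm. Outwards from the shaft: cam and roller (top 42 mm above the worktop), ram guide (x = 57 to 87, top 54), jaw, nest, V block (top 36).
- shaft_axis (a point): Point on the camshaft's vertical axis, 10 mm above the worktop; axes as the vice. The cam starts anywhere on its low part; the dwell comes after 1.5 to 3.4 rad of anticlockwise turning, the handle then standing 3.3 to 5.3 rad anticlockwise from the vice's x axis. Only the feel (see ram_guide) or a look at the cam tells which.
- nest (a point): Centre of the jar's underside when fully home in the 90-degree V: x = 152.5 mm in the vice's frame, 10 mm above the worktop, on the plate. Two faces 26 mm high touch the jar at 45 degrees on the side away from the shaft. Axes as the vice. With the jaw back there are 10 mm between jaw and home jar: set the jar down about 5 mm short of home (towards the shaft); the jaw pushes it home.
- jaw: Spring-loaded jaw plate, 36 mm wide, 26 mm high, its middle 29 mm above the worktop. Origin mid-width on the face that meets the jar; x points to the V. It advances about 10 mm, then stands still against the jar while its spring is compressed (about 4 mm in the dwell), so its position does not show where the dwell is.
- handle (a point): Middle of the crank's upright grip, a freely spinning sleeve 20 mm in diameter, 61 to 109 mm above the worktop (this point 88), 60 mm from the shaft axis; the crank arm below lies at 50 to 59 mm. As it spins, it can be gripped from above and led round at one hand yaw. The arm is clamped on the shaft at an unknown angle, so the handle's position does not show where the dwell is.
- ram_guide (a point): Middle of the top of the ram guide, 72 mm from the shaft. Feel at the handle: under 2 N on the low part; resistance growing to about 13 N over the next 1.2 rad; then, over an edge, it pulls forward by several N for 0.25 rad into the dwell: no force, it stays. Let go after the edge it settles there; let go before, it runs back. Past the dwell it stiffens steeply: 0.2 rad on crushes the jar.
Not all that is in view belongs to the job. Leave any orange or red look-alike of the part that bears jar_medium_center alone.

How it is judged:
By the outcome, as a careful person would: the job done as asked, in the order asked, and still so for the second after the job is handed in, with the robot touching nothing.
It also fails if it takes over 72 s, if anything falls off the work surface, if the arm or the gripper's body presses on something with over 40 N, if the wrist force passes 120 N, or if a joint passes its speed limit or range.

## Working session

There is one attempt and no reset: what is moved stays moved. The work goes in short steps, Python scripts to look and compute and a shell command to move; the robot and the scene stay as the last step left them, time stands still between calls to the robot, and variables do not carry over. Pictures are saved under pics/ and viewed, and the job is handed in when it is done.

```bash
ls; mkdir -p pics
cat > h.py <<'E'
import numpy as np, cv2
from bench import arm, read_camera, camera_params, nets
def params(n):
    p=camera_params(n); f=240/np.tan(np.radians(p['vfov'])/2)
    return p,f
def undist(n,u,v):
    p,f=params(n); x=(np.asarray(u,float)-p['cx'])/f; y=(np.asarray(v,float)-p['cy'])/f
    xd,yd=x.copy(),y.copy()
    for _ in range(20):
        s=1+p['k1']*(x*x+y*y); x=xd/s; y=yd/s
    return x,y
def cloud(n,depth):
    v,u=np.mgrid[0:480,0:640]; x,y=undist(n,u,v)
    P=np.stack([x*depth,y*depth,depth],-1); p,_=params(n)
    W=(P-np.array(p['t']))@np.array(p['R']); W[depth==0]=np.nan
    return W
def ray(n,u,v,z):
    x,y=undist(n,u,v); p,_=params(n); R=np.array(p['R']); t=np.array(p['t'])
    c=-R.T@t; d=R.T@np.array([x,y,1.]); return c+d*(z-c[2])/d[2]
def proj(n,X):
    p,f=params(n); c=np.array(p['R'])@np.array(X)+np.array(p['t']); x,y=c[0]/c[2],c[1]/c[2]
    s=1+p['k1']*(x*x+y*y); return x*s*f+p['cx'],y*s*f+p['cy']
E
python3 - <<'E'
from h import *
print(arm.read_state())
for n in ('top','side'):
    im,d=read_camera(n); cv2.imwrite(f'pics/{n}0.png',im[:,:,::-1]); np.save(f'pics/{n}0.npy',d)
    print(n,camera_params(n))
    for t in ['jar_medium_center','jar_large_center','jar_small_center','cam_vice','jaw','handle','ram_guide']:
        print(t,[(round(r['score'],2),np.round(r['rect']).tolist()) for r in nets.spot_in(t,n)])
E
```

```text
pics
{'time_s': 0.0, 'joint_pos': array([ 6.45483769e+01,  7.51250622e+00,  8.53284793e+01,  7.14364637e-04,
        8.72622990e+01, -4.89364489e+00]), 'joint_velocities': array([-0.06355024,  0.07323486,  0.02576888,  0.05115072, -0.03448987,
       -0.0170942 ]), 'joint_torque': array([ 4.77439644e-04, -5.69386768e+01, -5.00558925e+01, -8.68413872e-05,
        1.44804135e-02, -2.75316989e-05]), 'position': array([0.21057567, 0.56158697, 0.40367895]), 'tool_rot': array([[-9.36317053e-01,  3.51154893e-01, -7.85933454e-04],
       [ 3.51155733e-01,  9.36315662e-01, -1.62235130e-03],
       [ 1.66185207e-04, -1.79502022e-03, -9.99998375e-01]]), 'ft_force': array([-0.08167172,  0.0424767 ,  0.90418084]), 'wrist_torque': array([ 0.03649575, -0.03568686,  0.00867073]), 'grip_width': 0.08521971207081008}
top {'vfov': 46.98687462727007, 'cx': 315.03634687984146, 'cy': 236.06574025354496, 'k1': -0.005600929493451805, 'R': array([[ 0.01640972, -0.99983955, -0.00718291],
       [-0.99395669, -0.01553249, -0.10866848],
       [ 0.10853948,  0.00892272, -0.99405209]]), 't': array([0.08311608, 0.
[... 647 characters left out ...]
rray([[-0.97748247, -0.20965209, -0.0239586 ],
       [-0.11391332,  0.61983722, -0.77641843],
       [ 0.17762818, -0.7562062 , -0.62976219]]), 't': array([0.53718974, 0.05697753, 1.47625167])}
jar_medium_center [(0.95, [327.0, 249.0, 348.0, 276.0]), (0.94, [265.0, 378.0, 294.0, 416.0]), (0.77, [287.0, 348.0, 313.0, 383.0])]
jar_large_center [(0.69, [340.0, 215.0, 362.0, 248.0])]
jar_small_center [(0.84, [325.0, 281.0, 338.0, 309.0]), (0.6, [339.0, 215.0, 362.0, 249.0])]
cam_vice [(0.79, [324.0, 159.0, 370.0, 220.0]), (0.22, [322.0, 280.0, 342.0, 311.0])]
jaw [(0.55, [340.0, 192.0, 350.0, 202.0])]
handle [(0.46, [366.0, 161.0, 368.0, 172.0])]
ram_guide [(0.63, [326.0, 160.0, 372.0, 220.0])]
```

Run:
```python
import cv2
a=cv2.imread('pics/top0.png'); cv2.imwrite('pics/top0c.png',cv2.resize(a[200:300,370:480],None,fx=5.4,fy=5.4,interpolation=cv2.INTER_CUBIC))
b=cv2.imread('pics/side0.png'); cv2.imwrite('pics/side0c.png',cv2.resize(b[130:330,290:400],None,fx=3,fy=3,interpolation=cv2.INTER_CUBIC))
```

```text
(no output)
```

View pics/top0.png

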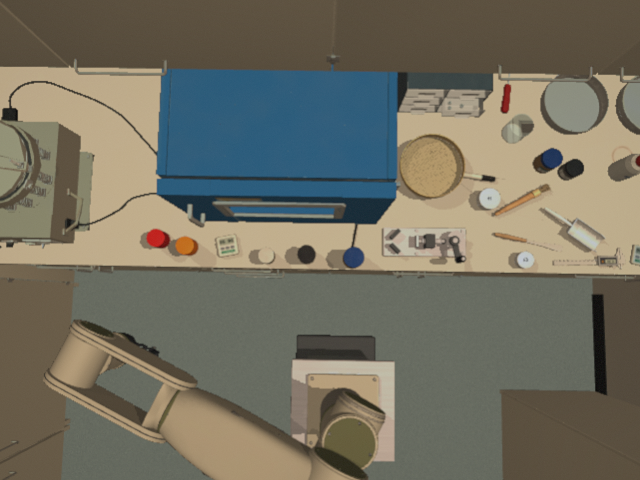

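View pics/side0.png

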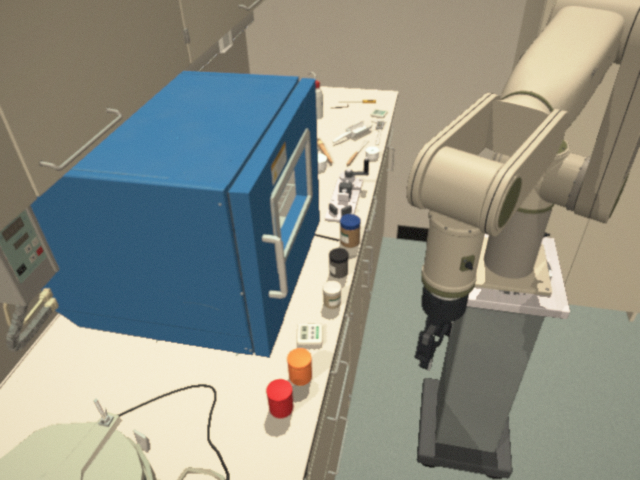

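```bash
sleep 1
```

```text
(no output)
```

View pics/top0c.png

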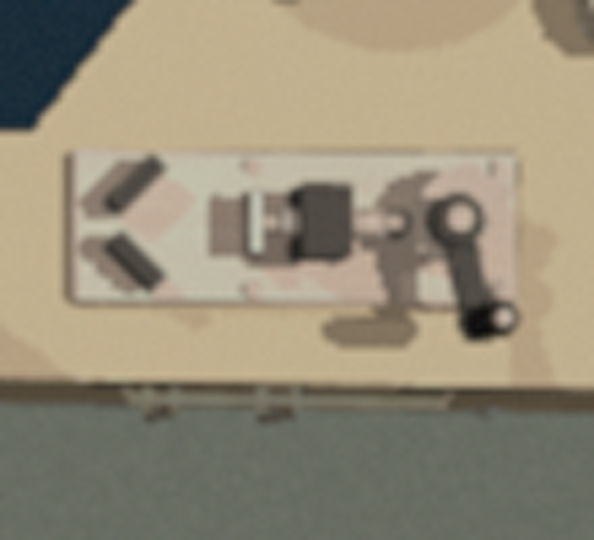

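View pics/side0c.png

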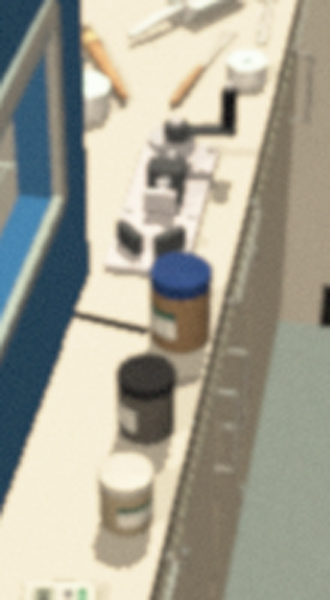

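The top view shows the vice at about (385–467, 227–265) with its V on the left (+y) and its shaft near (455, 241). The handle is at about (462, 259). The loose jars are large/blue (354, 258), medium/black (307, 255) and small/white (266, 256). The red and orange ones are look-alikes. The blue incubator stands behind the jars.

Run:
```python
from h import *
d=np.load('pics/top0.npy'); W=cloud('top',d); S=cloud('side',np.load('pics/side0.npy'))
im=cv2.imread('pics/top0.png')
def reg(W,u0,u1,v0,v1): return W[v0:v1,u0:u1].reshape(-1,3)
def jar(name,u0,u1,v0,v1,h):
    P=reg(W,u0,u1,v0,v1); P=P[np.abs(P[:,2]-h)<0.006]
    c,r=cv2.minEnclosingCircle((P[:,:2]*1000).astype(np.float32)); print(name,len(P),'med',np.median(P,0),'circ',c,r)
jar('large',335,375,240,280,.085); jar('med',292,325,240,275,.07); jar('small',252,285,240,275,.06)
# lid from side
for nm,(u0,u1,v0,v1),h in (('large',(335,366,210,252),.085),('med',(322,352,245,280),.07),('small',(318,342,278,312),.06)):
    P=reg(S,u0,u1,v0,v1); P=P[np.abs(P[:,2]-h)<0.006]
    c,r=cv2.minEnclosingCircle((P[:,:2]*1000).astype(np.float32)); print('side',nm,len(P),np.median(P,0),c,r)
print('worktop z',np.nanmedian(reg(W,420,440,268,270),0),np.nanmedian(reg(W,480,490,215,225),0))
# base plate corners
for (u,v) in ((383,229),(383,256),(465.5,229),(465.5,256)): print((u,v),ray('top',u,v,.010))
P=reg(W,380,475,222,268)
for nm,lo,hi in(('plate',.006,.014),('vblock',.03,.04),('guide',.049,.059),('grip',.10,.115)):
    Q=P[(P[:,2]>lo)&(P[:,2]<hi)]; print(nm,len(Q),np.round(np.median(Q,0),4),np.round(Q.min(0),4),np.round(Q.max(0),4)) if len(Q) else print(nm,0)
Q=P[(P[:,2]>.006)&(P[:,2]<.014)]
print(cv2.minAreaRect((Q[:,:2]*1000).astype(np.float32)))
# incubator bounds
I=W.reshape(-1,3); I=I[(I[:,2]>.1)&(I[:,2]<.9)&(I[:,0]>.35)&(np.abs(I[:,1])<.8)]
print('front of incubator', np.percentile(I[:,0],[0,1,5]), )
for u in (170,200,240,280,320,360,390):
  col=W[150:246,u]; print(u,[tuple(np.round(c,3)) for c in col[::8]])
```

```text
large 306 med [ 0.46581332 -0.02699535  0.08460001] circ (465.5719909667969, -26.639080047607422) 31.20433235168457
med 238 med [0.47333186 0.1173295  0.07054435] circ (473.6983947753906, 115.80899047851562) 27.858694076538086
small 170 med [0.46927138 0.24020748 0.05966087] circ (468.32318115234375, 240.0327606201172) 24.470489501953125
side large 238 [ 0.46846795 -0.01961133  0.08593468] (465.5887451171875, -22.286701202392578) 34.88423538208008
side med 229 [0.47678158 0.1226677  0.07087703] (475.0658264160156, 119.21277618408203) 30.464841842651367
side small 221 [0.47055009 0.24652584 0.06091977] (471.6891174316406, 244.00619506835938) 25.269973754882812
worktop z [ 0.43947579 -0.27011725 -0.00053667] [ 5.97511126e-01 -4.45091134e-01  5.43536164e-04]
(383, 229) [ 0.56124036 -0.12234311  0.01      ]
(383, 256) [ 0.47581718 -0.12260461  0.01      ]
(465.5, 229) [ 0.56528801 -0.38243527  0.01      ]
(465.5, 256) [ 0.4799069  -0.38131543  0.01      ]
plate 1230 [ 0.5156 -0.2318  0.0097] [ 0.4424 -0.4102  0.006 ] [ 0.5875 -0.1132  0.014 ]
vblock 179 [ 0.5251 -0.2303  0.0361] [ 0.4841
[... 4666 characters left out ...]
.69), np.float64(-0.085), np.float64(0.477)), (np.float64(0.67), np.float64(-0.084), np.float64(0.48)), (np.float64(0.651), np.float64(-0.084), np.float64(0.479)), (np.float64(0.632), np.float64(-0.084), np.float64(0.481)), (np.float64(0.616), np.float64(-0.086), np.float64(0.467)), (np.float64(0.595), np.float64(-0.085), np.float64(0.478)), (np.float64(0.576), np.float64(-0.085), np.float64(0.476)), (np.float64(0.575), np.float64(-0.098), np.float64(0.37)), (np.float64(0.611), np.float64(-0.146), np.float64(0.0)), (np.float64(0.585), np.float64(-0.145), np.float64(0.002)), (np.float64(0.558), np.float64(-0.144), np.float64(0.014)), (np.float64(0.532), np.float64(-0.143), np.float64(0.022))]
```

Run:
```python
from h import *
from scipy.optimize import least_squares
# subpixel plate outline: gradient sampling along model edges at z=.010, both cameras
corn=lambda cx,cy,a:[np.array([cx,cy])+np.array([np.cos(a),np.sin(a)])*px+np.array([-np.sin(a),np.cos(a)])*py for px,py in ((-.048,-.045),(.212,-.045),(.212,.045),(-.048,.045))]
for n in ('top','side'):
    g=cv2.cvtColor(cv2.imread(f'pics/{n}0.png'),cv2.COLOR_BGR2GRAY).astype(np.float32)
    cx,cy,a=.5219,-.3342,np.radians(90.9)
    if n=='side': cy+=.003
    X,Y=np.meshgrid(np.arange(-.008,.0081,.0005),[0]); 
    # score = sum gradient magnitude across outline; grid+refine by edge-point localisation
    for it in range(6):
        c=corn(cx,cy,a); rows=[];rhs=[]
        for i in range(4):
            p,q=c[i],c[(i+1)%4]; t=(q-p)/np.linalg.norm(q-p); nrm=np.array([t[1],-t[0]])  # outward
            for s in np.linspace(.06,.94,45):
                b=p+(q-p)*s; offs=np.arange(-.008,.0081,.0004)
                uv=np.array([proj(n,[*(b+nrm*o),.010]) for o in offs],np.float32)
                prof=cv2.remap(g,uv[:,0][None],uv[:,1][None],cv2.INTER_LINEAR)[0]
                dg=np.abs(np.gradient(prof))
                k=dg.argmax()
                if dg[k]<1.0 or k in(0,len(dg)-1): continue
                r=b-np.array([cx,cy]); 
                rows.append([nrm[0],nrm[1],nrm@np.array([-r[1],r[0]])]); rhs.append(offs[k])
        A=np.array(rows);y=np.array(rhs)
        sol=least_squares(lambda z:A@z-y,np.zeros(3),loss='soft_l1',f_scale=.001).x
        cx+=sol[0];cy+=sol[1];a+=sol[2]
    print(n,len(y),cx,cy,np.degrees(a),'rms',np.median(np.abs(A@sol-y)))
    print('nest',cx+.1525*np.cos(a),cy+.1525*np.sin(a))
    u,v=proj(n,[cx,cy,.06]); print('shaft px',u,v)
g=cv2.imread('pics/top0.png'); cv2.imwrite('pics/top_v.png',cv2.resize(g[225:270,400:475],None,fx=10,fy=10,interpolation=cv2.INTER_LANCZOS4))
g=cv2.imread('pics/side0.png'); cv2.imwrite('pics/side_v.png',cv2.resize(g[145:225,315:385],None,fx=7,fy=7,interpolation=cv2.INTER_LANCZOS4))
W=cloud('top',np.load('pics/top0.npy'))
for u,v in ((489,199),(489,205),(525,260),(455,241),(445,241),(462,250)): print(u,v,W[v,u])
```

```text
Traceback (most recent call last):
  File "h.py", line 21, in proj
    p,f=params(n); c=np.array(p['R'])@np.array(X)+np.array(p['t']); x,y=c[0]/c[2],c[1]/c[2]
        ~~~~~~^^^
  File "h.py", line 4, in params
    p=camera_params(n); f=240/np.tan(np.radians(p['vfov'])/2)
ValueError: time passes only in moves, steps and waits
```

```bash
sleep 1
```

```text
(no output)
```

Too many parameter calls, so I'll cache the result.

```bash
python3 - <<'E'
s=open('h.py').read()
s=s.replace("""def params(n):
    p=camera_params(n);""","""_c={}
def params(n):
    if n not in _c: _c[n]=camera_params(n)
    p=_c[n];""")
open('h.py','w').write(s)
E
cat > fit.py <<'E'
from h import *
from scipy.optimize import least_squares
corn=lambda cx,cy,a:[np.array([cx,cy])+np.array([np.cos(a),np.sin(a)])*px+np.array([-np.sin(a),np.cos(a)])*py for px,py in ((-.048,-.045),(.212,-.045),(.212,.045),(-.048,.045))]
def fit(n,f,show=True):
    g=cv2.cvtColor(cv2.imread(f),cv2.COLOR_BGR2GRAY).astype(np.float32)
    cx,cy,a=.5219,-.3342,np.radians(90.9)
    if n=='side': cy+=.003
    offs=np.arange(-.008,.0081,.0004)
    for it in range(6):
        c=corn(cx,cy,a); rows=[];rhs=[]
        for i in range(4):
            p,q=c[i],c[(i+1)%4]; t=(q-p)/np.linalg.norm(q-p); nrm=np.array([t[1],-t[0]])
            for s in np.linspace(.06,.94,45):
                b=p+(q-p)*s
                uv=np.array([proj(n,[*(b+nrm*o),.010]) for o in offs],np.float32)
                prof=cv2.remap(g,uv[:,0][None],uv[:,1][None],cv2.INTER_LINEAR)[0]
                dg=np.abs(np.gradient(prof)); k=dg.argmax()
                if dg[k]<1.0 or k in(0,len(dg)-1): continue
                r=b-np.array([cx,cy]); rows.append([nrm[0],nrm[1],nrm@np.array([-r[1],r[0]])]); rhs.append(offs[k])
        A=np.array(rows);y=np.array(rhs)
        sol=least_squares(lambda z:A@z-y,np.zeros(3),loss='soft_l1',f_scale=.001).x
        cx+=sol[0];cy+=sol[1];a+=sol[2]
    print(n,len(y),cx,cy,np.degrees(a),'med',np.median(np.abs(A@sol-y)))
    print('nest',cx+.1525*np.cos(a),cy+.1525*np.sin(a),'shaft px',proj(n,[cx,cy,.06]))
E
python3 - <<'E'
from fit import *
for n in ('top','side'): fit(n,f'pics/{n}0.png')
g=cv2.imread('pics/top0.png'); cv2.imwrite('pics/top_v.png',cv2.resize(g[225:270,400:475],None,fx=10,fy=10,interpolation=cv2.INTER_LANCZOS4))
g=cv2.imread('pics/side0.png'); cv2.imwrite('pics/side_v.png',cv2.resize(g[145:225,315:385],None,fx=7,fy=7,interpolation=cv2.INTER_LANCZOS4))
W=cloud('top',np.load('pics/top0.npy'))
for u,v in ((489,199),(489,205),(525,260),(455,241),(445,241),(462,250)): print(u,v,W[v,u])
E
```

```text
top 161 0.5201769643734488 -0.33036104688515955 90.15066419561592 med 0.0010139878924219595
nest 0.5197759529281456 -0.1778615741325604 shaft px (np.float64(452.9448113494192), np.float64(241.39999692186132))
side 106 0.5276711092603416 -0.3314274719733814 92.38180163458001 med 0.0021316693957599995
nest 0.521333467162985 -0.17905921972690517 shaft px (np.float64(347.6454921968703), np.float64(172.36928916258995))
489 199 [ 0.65817107 -0.45107566  0.03306239]
489 205 [ 0.63775344 -0.44822362  0.04120062]
525 260 [ 0.46838824 -0.55765353  0.03636606]
455 241 [ 0.52067198 -0.33468648  0.06799241]
445 241 [ 0.52259997 -0.30956229  0.04484483]
462 250 [ 0.49810755 -0.36904791  0.01593393]
```

```bash
sleep 6
```

```text
(no output)
```

View pics/top_v.png

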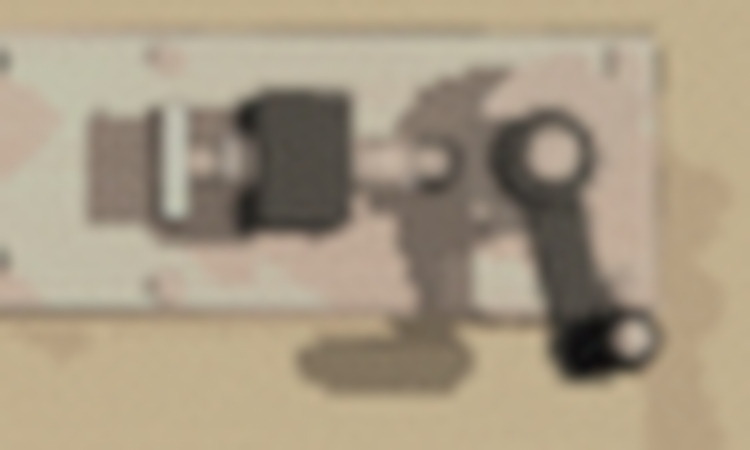

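View pics/side_v.png

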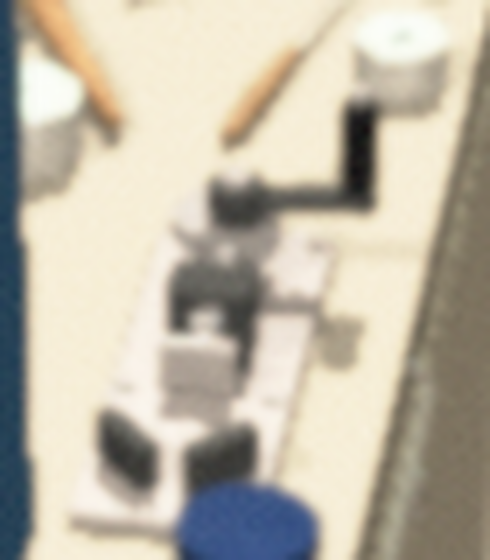

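Run:
```python
from h import *
f=lambda s,u0,v0,x,y:(u0+(x+.5)/s-.5,v0+(y+.5)/s-.5)
A=lambda x,y:f(10,400,225,x,y); B=lambda x,y:f(5.4,370,200,x,y)
for nm,p,z in [('guide',A(297,160),.054),('guideL',A(245,160),.054),('guideR',A(350,160),.054),('guideT',A(300,92),.054),('guideB',A(300,230),.054),('shaft',A(552,155),.065),('grip',A(633,338),.109),('roller',A(433,162),.042),
 ('plR',A(657,160),.01),('plT',A(400,33),.01),('plB',A(100,309),.01),('plL',B(70,225),.01),('plT2',B(300,152),.01),('plB2',B(150,303),.01),
 ('Vtip1',B(157,160),.036),('Vtip2',B(157,285),.036),('Vin1',B(108,205),.036),('Vin2',B(112,240),.036)]:
    print(nm,np.round(p,2),np.round(ray('top',*p,z),4))
print('side shaft', ray('side',*f(7,315,145,235,183),.065),'grip',ray('side',*f(7,315,145,365,100),.109))
W=cloud('top',np.load('pics/top0.npy'))
P=W[236:246,448:460].reshape(-1,3);Q=P[(P[:,2]>.059)&(P[:,2]<.08)];print(len(Q),np.median(Q,0),Q[:,2].round(3))
```

```text
guide [429.25 240.55] [ 0.5223 -0.2592  0.054 ]
guideL [424.05 240.55] [ 0.522  -0.2433  0.054 ]
guideR [434.55 240.55] [ 0.5225 -0.2755  0.054 ]
guideT [429.55 233.75] [ 0.5433 -0.2603  0.054 ]
guideB [429.55 247.55] [ 0.5007 -0.26    0.054 ]
shaft [454.75 240.05] [ 0.5239 -0.3347  0.065 ]
grip [462.85 258.35] [ 0.4652 -0.3472  0.109 ]
roller [442.85 240.75] [ 0.5236 -0.3036  0.042 ]
plR [465.25 240.55] [ 0.5286 -0.3812  0.01  ]
plT [439.55 227.85] [ 0.5677 -0.3007  0.01  ]
plB [409.55 255.45] [ 0.4789 -0.2059  0.01  ]
plL [382.56 241.26] [ 0.5223 -0.1211  0.01  ]
plT2 [425.15 227.74] [ 0.5673 -0.2553  0.01  ]
plB2 [397.37 255.7 ] [ 0.4775 -0.1677  0.01  ]
Vtip1 [398.67 229.22] [ 0.5581 -0.168   0.036 ]
Vtip2 [398.67 252.37] [ 0.4859 -0.168   0.036 ]
Vin1 [389.59 237.56] [ 0.5316 -0.1399  0.036 ]
Vin2 [390.33 244.04] [ 0.5114 -0.1422  0.036 ]
side shaft [ 0.52647609 -0.33441645  0.065     ] grip [ 0.4650586  -0.34981968  0.109     ]
73 [ 0.52089585 -0.33195483  0.06577754] [0.066 0.063 0.06  0.066 0.064 0.072 0.065 0.071 0.06  0.068 0.062 0.062
 0.061 0.07  0.064 0.06  0.062 0.072 0.061 0.068 0.064 0.066 0.063 0.065
 0.067 0.06  0.062 0.07  0.067 0.068 0.066 0.069 0.068 0.066 0.067 0.07
 0.071 0.066 0.074 0.068 0.066 0.065 0.062 0.06  0.068 0.073 0.063 0.067
 0.067 0.067 0.068 0.064 0.063 0.064 0.072 0.07  0.062 0.068 0.061 0.06
 0.062 0.068 0.068 0.059 0.06  0.062 0.061 0.066 0.064 0.064 0.067 0.06
 0.066]
```

The top view gives the medium jar's lid at (0.474, 0.117). The shaft is at about (0.5235, −0.333) with vice yaw about 90.7°, and the nest is at about (0.5215, −0.180). Next I hover above the jar.

```bash
python3 -m handwheel '[0.026,-0.044,-0.01,0,0,-0.12,0.085, 0.08,-0.134,-0.03,0,0,-0.30,0.085, 0.11,-0.185,-0.05,0,0,-0.48,0.085, 0.14,-0.236,-0.06,0,0,-0.66,0.085, 0.17,-0.286,-0.08,0,0,-0.84,0.085, 0.2,-0.337,-0.09,0,0,-1.0,0.085, 0.23,-0.388,-0.1,0,0,-1.15,0.085, 0.255,-0.43,-0.1,0,0,-1.2,0.085, 0.264,-0.445,-0.1,0,0,-1.2,0.085, 0.264,-0.445,-0.1,0,0,-1.2,0.085]' 40
python3 - <<'E'
from h import *
for n in ('side','top'):
    im,d=read_camera(n); cv2.imwrite(f'pics/{n}1.png',im[:,:,::-1]); np.save(f'pics/{n}1.npy',d)
s=arm.read_state(); print(s['position'],s['tool_rot'].round(4).tolist())
a=cv2.imread('pics/side1.png')[180:330,270:420]; b=cv2.imread('pics/top1.png')[190:290,250:370]
cv2.imwrite('pics/c1.png',np.hstack([cv2.resize(a,(500,500)),cv2.resize(b,(300,250),interpolation=cv2.INTER_CUBIC).repeat(2,0)]))
E
```

```text
time_s: 2.05
position: [0.4757, 0.1145, 0.3048]
tool_rot: [[-0.008, 1.0, 0.0], [1.0, 0.008, -0.0], [-0.0, 0.0, -1.0]]
ft_force: [0.5, 0.4, -0.3]
grip_width: 0.0846
[0.4746554  0.11669577 0.30471397] [[-0.0107, 0.9999, -0.0002], [0.9999, 0.0107, 0.0004], [0.0004, -0.0002, -1.0]]
```

```bash
sleep 5
```

```text
(no output)
```

View pics/c1.png

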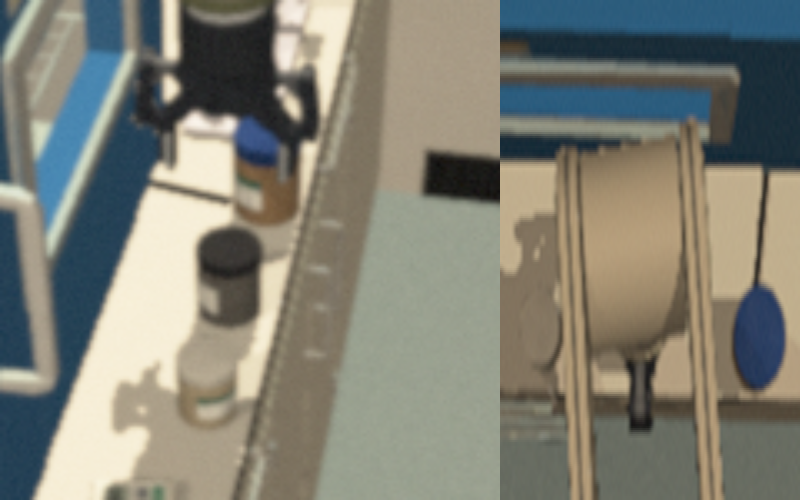

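Run:
```python
from h import *
c=np.array([.4747,.1167])
for z in (.132,.1447):
  for dx in (.048,-.048): print(z,dx,proj('side',[c[0]+dx,c[1],z]))
for (u,v) in ((320.2,229.8),(355.2,233.7)): print(ray('side',u,v,.1447),ray('side',u,v,.132))
S=cloud('side',np.load('pics/side1.npy'))
P=S[200:236,310:365].reshape(-1,3); Q=P[(P[:,2]>.13)&(P[:,2]<.2)&(abs(P[:,1]-.117)<.04)]
for s in (1,-1):
    q=Q[(s*(Q[:,0]-c[0])>.03)&(abs(Q[:,0]-c[0])<.06)]; print(len(q),np.median(q,0),q.min(0),q.max(0))
```

```text
0.132 0.048 (np.float64(321.41083003898774), np.float64(233.7573397375332))
0.132 -0.048 (np.float64(356.2786983093044), np.float64(237.6743846716804))
0.1447 0.048 (np.float64(321.29558752801165), np.float64(230.04730199977107))
0.1447 -0.048 (np.float64(356.36492802687326), np.float64(233.94140115359315))
[0.52585658 0.11615053 0.1447    ] [0.5297249  0.09990021 0.132     ]
[0.42993022 0.11621647 0.1447    ] [0.43235184 0.09996715 0.132     ]
99 [0.5264193  0.12235636 0.17565312] [0.51739092 0.1044698  0.14934294] [0.53442002 0.12906823 0.19963973]
117 [0.42962469 0.12059385 0.18679748] [0.41718712 0.09929433 0.14755842] [0.44023355 0.13118614 0.19999301]
```

```bash
python3 -m handwheel '[0,0,-0.04,0,0,0,0.085, 0,0,-0.085,0,0,0,0.085, 0,0,-0.102,0,0,0,0.085, 0,0,-0.102,0,0,0,0.085]'
python3 - <<'E'
from h import *
im,d=read_camera('side'); cv2.imwrite('pics/side2.png',cv2.resize(im[190:310,270:420,::-1],None,fx=5,fy=5,interpolation=cv2.INTER_CUBIC))
E
```

```text
time_s: 2.65
position: [0.4738, 0.1174, 0.202]
tool_rot: [[-0.012, 1.0, -0.003], [1.0, 0.012, 0.0], [0.0, -0.003, -1.0]]
ft_force: [0.5, 0.2, 0.7]
grip_width: 0.0851
```

```bash
sleep 4
```

```text
(no output)
```

View pics/side2.png

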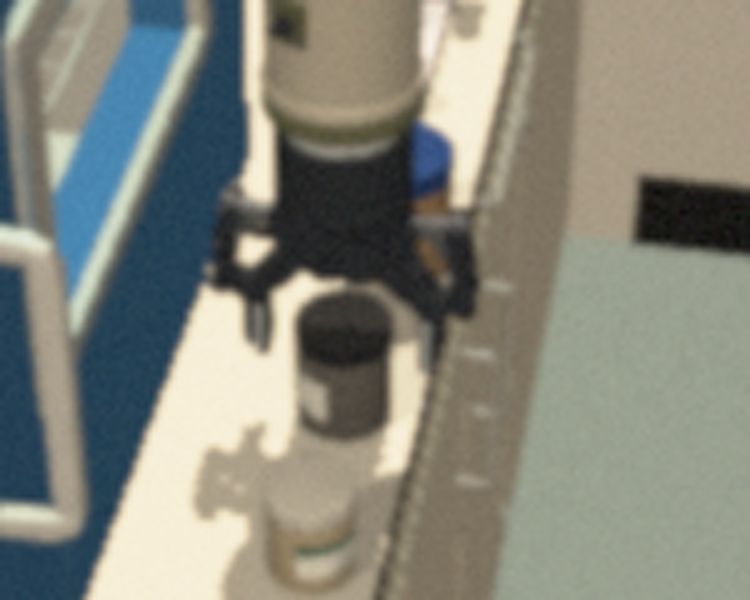

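The fingers stand either side of the black jar, with the left tip at about (258, 340) and the right tip at about (430, 350). The jar is centred between them, so I close.

```bash
python3 -m handwheel '[0,0,0,0,0,0,0.05, 0,0,0,0,0,0,0.045, 0,0,0,0,0,0,0.045, 0,0,0,0,0,0,0.045, 0,0,0,0,0,0,0.045, 0,0,0,0,0,0,0.045]' 40
python3 - <<'E'
from h import *
im,d=read_camera('side'); cv2.imwrite('pics/side3.png',cv2.resize(im[190:310,270:420,::-1],None,fx=5,fy=5,interpolation=cv2.INTER_CUBIC))
E
```

```text
time_s: 3.45
position: [0.4758, 0.1176, 0.2056]
tool_rot: [[-0.012, 1.0, 0.003], [1.0, 0.012, 0.001], [0.001, 0.003, -1.0]]
ft_force: [-1.7, 0.5, 7.1]
grip_width: 0.0554
```

```bash
sleep 4
```

```text
(no output)
```

View pics/side3.png

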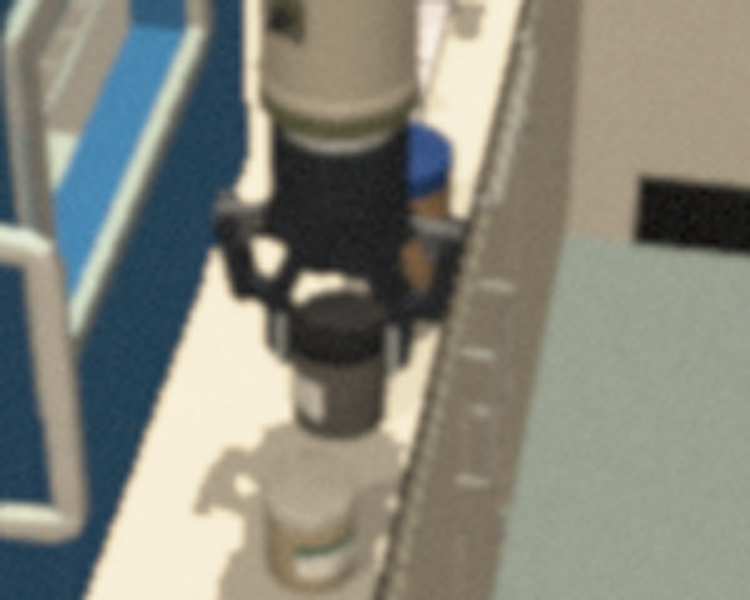

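```bash
python3 -m handwheel '[0,0,0.04,0,0,0,0.045, 0,0,0.09,0,0,0,0.045, 0,-0.02,0.13,0,0,0,0.045, 0,-0.07,0.14,0,0,0,0.045, 0,-0.125,0.14,0,0,0,0.045, 0,-0.18,0.14,0,0,0,0.045, 0,-0.235,0.14,0,0,0,0.045, 0.005,-0.28,0.14,0,0,0,0.045, 0.025,-0.303,0.14,0,0,0,0.045, 0.046,-0.303,0.14,0,0,0,0.045]'
python3 -m handwheel '[0,0,0,0,0,0,0.045, 0,0,0,0,0,0,0.045]'
python3 - <<'E'
from h import *
for n in ('side','top'):
    im,d=read_camera(n); np.save(f'pics/{n}4.npy',d);cv2.imwrite(f'pics/{n}4f.png',im[:,:,::-1])
s=arm.read_state(); print(s['position'],s['ft_force'],s['grip_width'])
a=cv2.imread('pics/side4f.png')[130:240,300:400];b=cv2.imread('pics/top4f.png')[200:300,350:480]
cv2.imwrite('pics/c4.png',np.hstack([cv2.resize(a,(420,462),interpolation=cv2.INTER_CUBIC),cv2.resize(b,(380,462),interpolation=cv2.INTER_CUBIC)]))
E
```

```text
time_s: 4.75
position: [0.522, -0.1877, 0.3465]
tool_rot: [[-0.008, 1.0, 0.004], [1.0, 0.008, 0.0], [0.0, 0.004, -1.0]]
ft_force: [0.1, 0.1, -0.9]
grip_width: 0.0559
time_s: 5.0
position: [0.5217, -0.1876, 0.3468]
tool_rot: [[-0.009, 1.0, 0.004], [1.0, 0.009, 0.0], [0.0, 0.004, -1.0]]
ft_force: [0.3, 0.2, -1.7]
grip_width: 0.0551
[ 0.52154373 -0.18735603  0.34674629] [-0.11568186 -0.07086111 -1.88791745] 0.05529454169438019
```

```bash
sleep 5
```

```text
(no output)
```

View pics/c4.png

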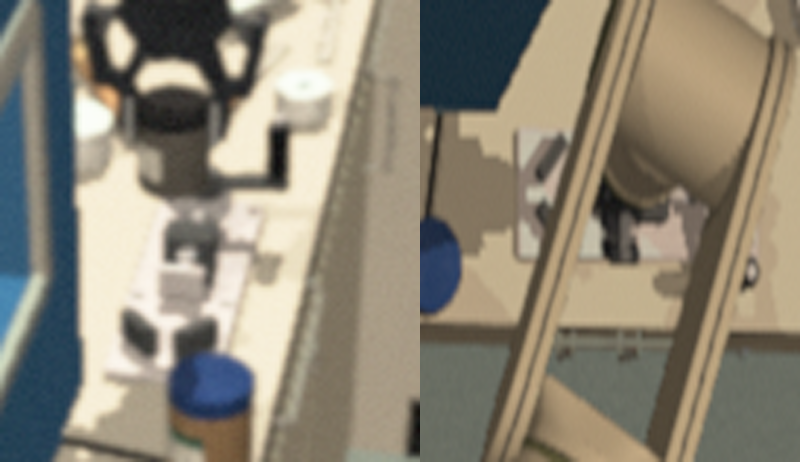

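```bash
python3 -m handwheel '[0,0.002,-0.04,0,0,0,0.045, 0,0.002,-0.08,0,0,0,0.045, 0,0.002,-0.1,0,0,0,0.045, 0,0.002,-0.105,0,0,0,0.045, 0,0.002,-0.105,0,0,0,0.045]'
python3 - <<'E'
from h import *
for n in ('side','top'):
    im,d=read_camera(n); np.save(f'pics/{n}5.npy',d);cv2.imwrite(f'pics/{n}5f.png',im[:,:,::-1])
s=arm.read_state(); print(s['position'],s['ft_force'],s['grip_width'])
a=cv2.imread('pics/side5f.png')[150:230,310:380];b=cv2.imread('pics/top5f.png')[200:300,350:480]
cv2.imwrite('pics/c5.png',np.hstack([cv2.resize(a,(420,480),interpolation=cv2.INTER_CUBIC),cv2.resize(b,(380,480),interpolation=cv2.INTER_CUBIC)]))
S=cloud('side',np.load('pics/side5.npy')); c=s['position']
P=S[150:230,310:380].reshape(-1,3); P=P[(abs(P[:,0]-c[0])<.05)&(abs(P[:,1]-c[1])<.05)]
print(np.histogram(P[:,2],np.arange(0,.2,.01)))
Q=P[(P[:,2]>.075)&(P[:,2]<.1)]; print(len(Q),Q.mean(0),cv2.minEnclosingCircle((Q[:,:2]*1000).astype(np.float32)))
E
```

```text
time_s: 5.72
position: [0.522, -0.1855, 0.2428]
tool_rot: [[-0.009, 1.0, 0.005], [1.0, 0.009, -0.0], [-0.0, 0.005, -1.0]]
ft_force: [0.1, -0.4, -1.4]
grip_width: 0.0554
[ 0.52231028 -0.1857017   0.24355486] [ 0.49002076  0.1383508  -0.97912957] 0.05544518510414367
(array([ 76, 165,  45,  81,  43,  46,  43,  44,  70,  58, 160,  54,  53,
        35,  49,  45,  72,  95,  69]), array([0.  , 0.01, 0.02, 0.03, 0.04, 0.05, 0.06, 0.07, 0.08, 0.09, 0.1 ,
       0.11, 0.12, 0.13, 0.14, 0.15, 0.16, 0.17, 0.18, 0.19]))
154 [ 0.52343508 -0.16842906  0.08737974] ((525.6653442382812, -184.618408203125), 40.44025421142578)
```

```bash
sleep 5
```

```text
(no output)
```

View pics/c5.png

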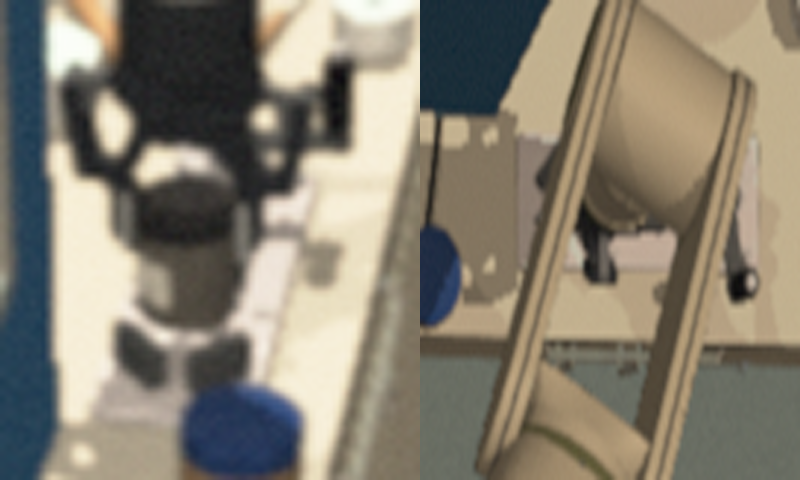

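```bash
python3 -m handwheel '[0,0,-0.015,0,0,0,0.045, 0,0,-0.024,0,0,0,0.045, 0,0,-0.025,0,0,0,0.045, 0,0,-0.025,0,0,0,0.045]'
python3 -m handwheel '[0,0,-0.003,0,0,0,0.045, 0,0,-0.003,0,0,0,0.045]'
```

```text
time_s: 6.32
position: [0.5222, -0.1857, 0.2183]
tool_rot: [[-0.009, 1.0, 0.006], [1.0, 0.009, -0.001], [-0.001, 0.006, -1.0]]
ft_force: [-0.6, -0.1, -1.5]
grip_width: 0.0551
time_s: 6.58
position: [0.5226, -0.1859, 0.2157]
tool_rot: [[-0.009, 1.0, 0.007], [1.0, 0.009, -0.001], [-0.001, 0.007, -1.0]]
ft_force: [0.1, -0.0, -0.0]
grip_width: 0.0553
```

```bash
python3 -m handwheel '[0,0,-0.001,0,0,0,0.045, 0,0,-0.001,0,0,0,0.062, 0,0,-0.001,0,0,0,0.075, 0,0,-0.001,0,0,0,0.08, 0,0,0,0,0,0,0.08]'
python3 - <<'E'
from h import *
n='side';im,d=read_camera(n); cv2.imwrite(f'pics/c6.png',cv2.resize(im[150:230,310:380,::-1],(525,600),interpolation=cv2.INTER_CUBIC))
E
```

```text
time_s: 7.2
position: [0.5225, -0.1858, 0.2156]
tool_rot: [[-0.009, 1.0, 0.007], [1.0, 0.009, -0.001], [-0.001, 0.007, -1.0]]
ft_force: [-0.3, -0.5, -0.0]
grip_width: 0.0803
```

```bash
sleep 4
```

```text
(no output)
```

View pics/c6.png

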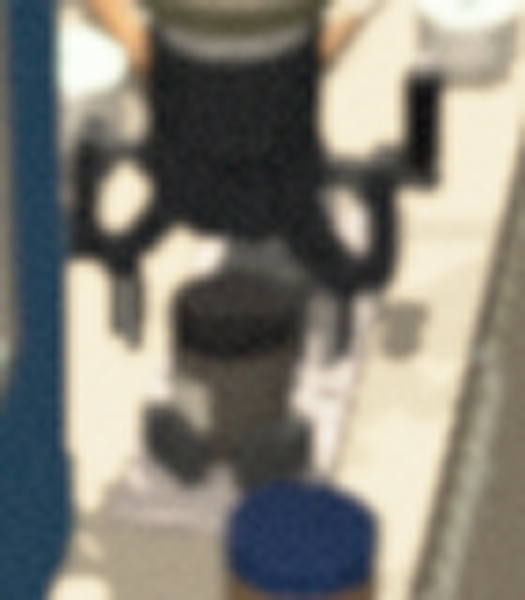

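The jar stands upright in the V at about (240, 370), with the fingers clear at about (128, 300) and (340, 310). Next I lift and go to the crank grip.

```bash
python3 -m handwheel '[0,0,0.03,0,0,0,0.08, 0,0,0.08,0,0,0,0.08, 0,0,0.12,0,0,0,0.08, -0.02,-0.05,0.12,0,0,0,0.06, -0.04,-0.105,0.11,0,0,0,0.05, -0.0575,-0.162,0.1,0,0,0,0.05, -0.0575,-0.162,0.09,0,0,0,0.05, -0.0575,-0.162,0.085,0,0,0,0.05, -0.0575,-0.162,0.085,0,0,0,0.05]'
python3 - <<'E'
from h import *
for n in ('side','top'):
    im,d=read_camera(n); np.save(f'pics/{n}7.npy',d);cv2.imwrite(f'pics/{n}7f.png',im[:,:,::-1])
s=arm.read_state(); print(s['position'],s['ft_force'],s['grip_width'])
a=cv2.imread('pics/side7f.png')[130:230,310:397];b=cv2.imread('pics/top7f.png')[200:300,370:480]
cv2.imwrite('pics/c7.png',np.hstack([cv2.resize(a,(420,480),interpolation=cv2.INTER_CUBIC),cv2.resize(b,(380,345),interpolation=cv2.INTER_CUBIC)[:, :] if 0 else cv2.copyMakeBorder(cv2.resize(b,(380,345),interpolation=cv2.INTER_CUBIC),0,135,0,0,cv2.BORDER_CONSTANT)]))
E
```

```text
time_s: 8.38
position: [0.4654, -0.3466, 0.3003]
tool_rot: [[-0.01, 1.0, 0.006], [1.0, 0.01, -0.0], [-0.0, 0.006, -1.0]]
ft_force: [0.2, 0.5, 0.6]
grip_width: 0.0502
[ 0.46572159 -0.34680023  0.30120949] [0.28074604 0.34711032 0.12707482] 0.05022011270324205
```

```bash
sleep 5
```

```text
(no output)
```

View pics/c7.png

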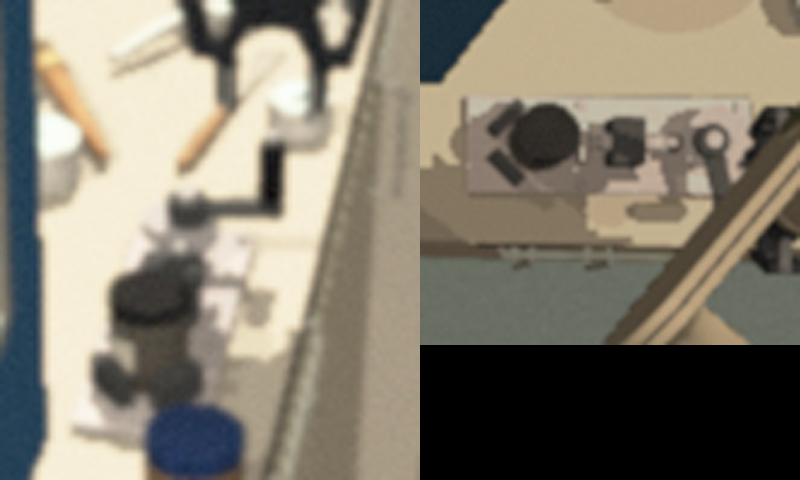

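The jar stands in the V between jaw and V block, in the top panel at about (545, 135). The finger tips at about (228, 100) and (318, 105) straddle the grip's column at x≈272. I descend and close.

```bash
python3 -m handwheel '[0,-0.001,-0.025,0,0,0,0.05, 0,-0.001,-0.05,0,0,0,0.05, 0,-0.001,-0.055,0,0,0,0.05, 0,-0.001,-0.055,0,0,0,0.05]'
python3 - <<'E'
from h import *
im,d=read_camera('side'); cv2.imwrite('pics/c8.png',cv2.resize(im[130:230,310:397,::-1],(522,600),interpolation=cv2.INTER_CUBIC))
print(arm.read_state()['position'])
E
```

```text
time_s: 8.98
position: [0.4661, -0.3474, 0.2467]
tool_rot: [[-0.011, 1.0, 0.008], [1.0, 0.011, -0.001], [-0.002, 0.008, -1.0]]
ft_force: [0.1, -0.1, 0.1]
grip_width: 0.05
[ 0.46629088 -0.34779141  0.24742675]
```

```bash
sleep 4
```

```text
(no output)
```

View pics/c8.png

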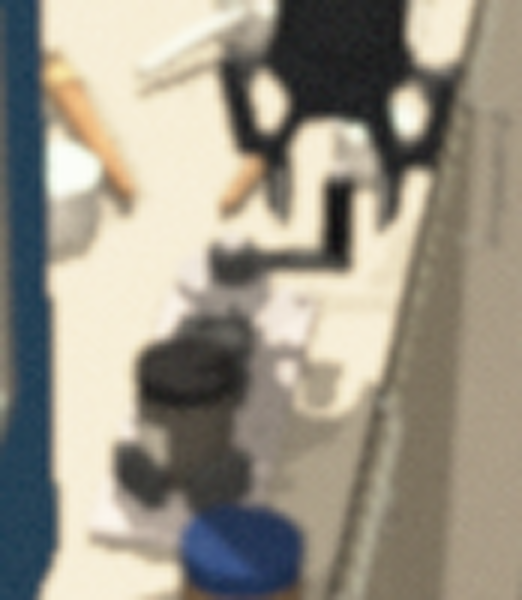

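The handle, at about (338, 180–265), lies between the tips at (280, 215) and (388, 222). Closing.

```bash
python3 -m handwheel '[0,0,0,0,0,0,0.03, 0,0,0,0,0,0,0.012, 0,0,0,0,0,0,0.012, 0,0,0,0,0,0,0.012, 0,0,0,0,0,0,0.012]' 60
python3 - <<'E'
from h import *
im,d=read_camera('side'); cv2.imwrite('pics/c9.png',cv2.resize(im[130:230,310:397,::-1],(522,600),interpolation=cv2.INTER_CUBIC))
s=arm.read_state();print(s['position'],s['ft_force'],s['grip_width'],s['joint_pos'])
E
```

```text
time_s: 9.65
position: [0.4649, -0.3495, 0.2493]
tool_rot: [[-0.01, 1.0, 0.006], [1.0, 0.01, -0.006], [-0.006, 0.006, -1.0]]
ft_force: [-14.4, -4.5, 10.3]
grip_width: 0.0185
[ 0.46491015 -0.34951902  0.24932442] [-15.32930233  -4.39854072  11.31087471] 0.01860581247695508 [-4.19805709e+01  1.16964143e+01  9.73496398e+01 -1.71835363e-02
  7.04877111e+01 -4.25656825e+01]
```

```bash
sleep 4
```

```text
(no output)
```

View pics/c9.png

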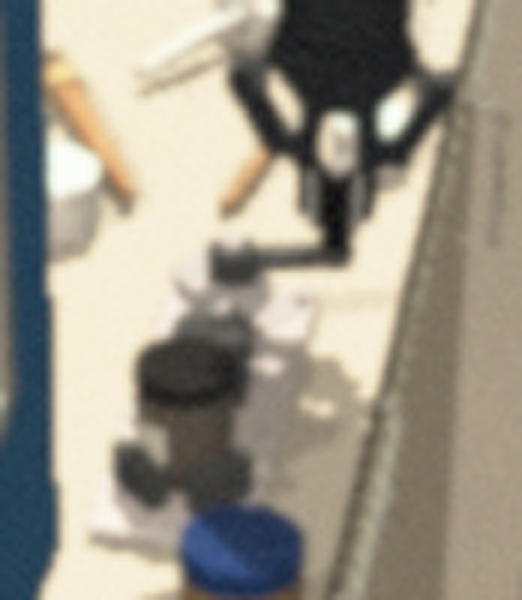

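Gripped: the tips now enclose the sleeve at about (336, 190). Now a helper to work out the arc.

```bash
cat > arc.py <<'E'
import sys; from h import *
S=np.array([.5235,-.333]); OFF=np.array([0,-.0030]); V=90.7
s=arm.read_state(); p=s['position']; F=s['ft_force']
r=p[:2]-OFF-S; ph=np.arctan2(r[1],r[0])
er=np.array([np.cos(ph),np.sin(ph)]); et=np.array([-er[1],er[0]])
print('t%.2f pos'%s['time_s'],p.round(4),'r %.4f phi %.1f vice_theta %.3f rad'%(np.linalg.norm(r),np.degrees(ph)%360,(ph-np.radians(V))%(2*np.pi)),
 'F tang %.1f rad %.1f z %.1f'%(F[:2]@et,F[:2]@er,F[2]),'w %.4f'%s['grip_width'])
for a in [float(x) for x in sys.argv[1:]]:
    q=S+OFF+.06*np.array([np.cos(ph+a),np.sin(ph+a)]); print(a,(q-p[:2]).round(4))
E
python3 arc.py 0.1 0.2 0.3 0.4
```

```text
t9.70 pos [ 0.4649 -0.3495  0.2493] r 0.0601 phi 193.0 vice_theta 1.785 rad F tang 0.8 rad 15.9 z 11.3 w 0.0186
0.1 [ 0.0018 -0.0057]
0.2 [ 0.004  -0.0113]
0.3 [ 0.0067 -0.0166]
0.4 [ 0.01   -0.0217]
```

```bash
python3 -m handwheel '[0.002,-0.006,0,0,0,0,0.012, 0.004,-0.011,0,0,0,0,0.012, 0.007,-0.017,0,0,0,0,0.012, 0.01,-0.022,0,0,0,0,0.012, 0.01,-0.022,0,0,0,0,0.012]'; python3 arc.py 0.1 0.2 0.3 0.4
```

```text
time_s: 10.32
position: [0.4761, -0.3718, 0.2496]
tool_rot: [[-0.011, 1.0, 0.008], [1.0, 0.011, -0.006], [-0.006, 0.008, -1.0]]
ft_force: [5.3, 1.9, -2.8]
grip_width: 0.0185
t10.32 pos [ 0.4761 -0.3718  0.2496] r 0.0594 phi 217.1 vice_theta 2.206 rad F tang 1.7 rad -5.4 z -2.8 w 0.0185
0.1 [ 0.0034 -0.005 ]
0.2 [ 0.0077 -0.0092]
0.3 [ 0.0123 -0.0129]
0.4 [ 0.0174 -0.0162]
```

```bash
python3 -m handwheel '[0.0035,-0.005,0,0,0,0,0.012, 0.0075,-0.009,0,0,0,0,0.012, 0.012,-0.013,0,0,0,0,0.012, 0.0175,-0.016,0,0,0,0,0.012, 0.0175,-0.016,0,0,0,0,0.012]'; python3 arc.py 0.1 0.2 0.3 0.4
```

```text
time_s: 10.95
position: [0.4948, -0.387, 0.2494]
tool_rot: [[-0.011, 1.0, 0.01], [1.0, 0.012, -0.004], [-0.004, 0.01, -1.0]]
ft_force: [4.4, 8.7, -0.9]
grip_width: 0.0186
t10.95 pos [ 0.4948 -0.387   0.2494] r 0.0585 phi 240.7 vice_theta 2.617 rad F tang -0.4 rad -9.7 z -0.9 w 0.0186
0.1 [ 0.0046 -0.004 ]
0.2 [ 0.0102 -0.0061]
0.3 [ 0.016  -0.0077]
0.4 [ 0.0219 -0.0087]
```

```bash
sed -i 's/OFF=np.array(\[0,-.0030\])/OFF=np.array([0,-.0010])/' arc.py; python3 arc.py 0.1 0.2 0.3 0.4
```

```text
t10.95 pos [ 0.4948 -0.387   0.2494] r 0.0602 phi 241.6 vice_theta 2.634 rad F tang -0.2 rad -9.7 z -0.9 w 0.0186
0.1 [ 0.0055 -0.0024]
0.2 [ 0.0112 -0.0044]
0.3 [ 0.017  -0.0059]
0.4 [ 0.0229 -0.0068]
```

```bash
python3 -m handwheel '[0.0055,-0.002,0,0,0,0,0.012, 0.011,-0.0035,0,0,0,0,0.012, 0.017,-0.005,0,0,0,0,0.012, 0.017,-0.005,0,0,0,0,0.012]'; python3 arc.py 0.1 0.2 0.3
```

```text
time_s: 11.45
position: [0.5121, -0.3922, 0.2494]
tool_rot: [[-0.012, 1.0, 0.009], [1.0, 0.012, -0.004], [-0.004, 0.009, -1.0]]
ft_force: [-1.9, 3.8, 2.2]
grip_width: 0.0183
t11.45 pos [ 0.5121 -0.3922  0.2494] r 0.0593 phi 258.9 vice_theta 2.936 rad F tang -2.6 rad -3.4 z 2.2 w 0.0183
0.1 [ 0.0058 -0.0015]
0.2 [ 0.0118 -0.0018]
0.3 [ 0.0178 -0.0015]
```

```bash
python3 -m handwheel '[0.006,-0.001,0,0,0,0,0.012, 0.009,-0.0012,0,0,0,0,0.012, 0.009,-0.0012,0,0,0,0,0.012]'; python3 arc.py 0.1 0.15 0.2 0.3
```

```text
time_s: 11.82
position: [0.5206, -0.3934, 0.2492]
tool_rot: [[-0.012, 1.0, 0.006], [1.0, 0.012, -0.002], [-0.002, 0.006, -1.0]]
ft_force: [-6.7, 5.9, 4.5]
grip_width: 0.0184
t11.82 pos [ 0.5206 -0.3934  0.2492] r 0.0594 phi 267.2 vice_theta 3.081 rad F tang -7.0 rad -5.6 z 4.5 w 0.0184
0.1 [ 0.006  -0.0006]
0.15 [ 0.009  -0.0003]
0.2 [0.0119 0.0001]
0.3 [0.0178 0.0013]
```

```bash
python3 -m handwheel '[0.003,-0.0002,0,0,0,0,0.012, 0.006,-0.0002,0,0,0,0,0.012, 0.006,-0.0002,0,0,0,0,0.012]'; python3 arc.py 0.1 0.15 0.2 0.3
```

```text
time_s: 12.2
position: [0.5262, -0.3935, 0.2491]
tool_rot: [[-0.012, 1.0, 0.003], [1.0, 0.012, -0.001], [-0.001, 0.003, -1.0]]
ft_force: [-6.7, 5.7, 3.9]
grip_width: 0.0189
t12.20 pos [ 0.5262 -0.3935  0.2491] r 0.0596 phi 272.6 vice_theta 3.174 rad F tang -6.5 rad -6.0 z 3.9 w 0.0189
0.1 [0.006  0.0001]
0.15 [0.0089 0.0006]
0.2 [0.0119 0.0013]
0.3 [0.0176 0.003 ]
```

```bash
python3 -m handwheel '[0.003,0.0003,0,0,0,0,0.012, 0.006,0.0006,0,0,0,0,0.012, 0.006,0.0006,0,0,0,0,0.012]'; python3 arc.py 0.1 0.15 0.2 0.3
```

```text
time_s: 12.58
position: [0.5317, -0.3932, 0.2492]
tool_rot: [[-0.012, 1.0, 0.001], [1.0, 0.012, -0.0], [-0.0, 0.001, -1.0]]
ft_force: [-7.0, 5.0, 4.5]
grip_width: 0.0184
t12.57 pos [ 0.5317 -0.3932  0.2492] r 0.0597 phi 277.8 vice_theta 3.266 rad F tang -6.3 rad -5.9 z 4.5 w 0.0184
0.1 [0.0059 0.0008]
0.15 [0.0088 0.0016]
0.2 [0.0117 0.0025]
0.3 [0.0172 0.0048]
```

```bash
cat > pic.py <<'E'
import sys; from h import *
k=sys.argv[1]
for n in ('side','top'):
    im,d=read_camera(n); np.save(f'pics/{n}{k}.npy',d);cv2.imwrite(f'pics/{n}{k}f.png',im[:,:,::-1])
a=cv2.imread(f'pics/side{k}f.png')[145:225,315:385];b=cv2.imread(f'pics/top{k}f.png')[215:270,375:475]
cv2.imwrite(f'pics/c{k}.png',np.hstack([cv2.resize(a,(350,400),interpolation=cv2.INTER_CUBIC),cv2.copyMakeBorder(cv2.resize(b,(450,248),interpolation=cv2.INTER_CUBIC),0,152,0,0,cv2.BORDER_CONSTANT)]))
E
python3 pic.py 10
sleep 5
```

```text
(no output)
```

View pics/c10.png

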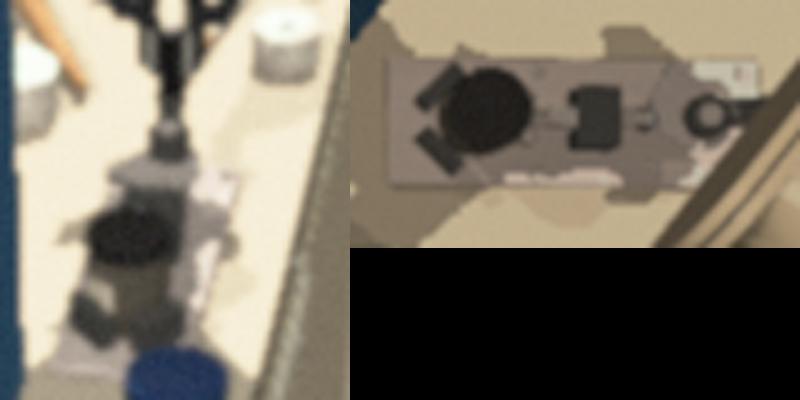

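The top panel shows the jar at about (487, 110) seated towards the V. The roller at (645, 118) has moved roughly 7 mm outwards, so we are on the ramp. I continue in 0.1 rad steps.

```bash
python3 -m handwheel '[0.003,0.0004,0,0,0,0,0.012, 0.006,0.001,0,0,0,0,0.012, 0.006,0.001,0,0,0,0,0.012]'; python3 arc.py 0.1 0.15 0.2 0.3
```

```text
time_s: 13.05
position: [0.5365, -0.3926, 0.249]
tool_rot: [[-0.011, 1.0, -0.003], [1.0, 0.011, 0.001], [0.001, -0.003, -1.0]]
ft_force: [-12.0, 4.0, 8.1]
grip_width: 0.0189
t13.05 pos [ 0.5365 -0.3926  0.249 ] r 0.0600 phi 282.5 vice_theta 3.347 rad F tang -10.9 rad -6.5 z 8.1 w 0.0189
0.1 [0.0058 0.0016]
0.15 [0.0086 0.0026]
0.2 [0.0114 0.0037]
0.3 [0.0167 0.0064]
```

```bash
python3 -m handwheel '[0.003,0.0007,0,0,0,0,0.012, 0.006,0.0016,0,0,0,0,0.012, 0.006,0.0016,0,0,0,0,0.012]'; python3 arc.py 0.1 0.15 0.2 0.3
```

```text
time_s: 13.42
position: [0.5398, -0.3923, 0.2488]
tool_rot: [[-0.01, 1.0, -0.012], [1.0, 0.01, 0.001], [0.001, -0.012, -1.0]]
ft_force: [-22.0, 1.9, 10.8]
grip_width: 0.0184
t13.43 pos [ 0.5398 -0.3923  0.2488] r 0.0605 phi 285.6 vice_theta 3.402 rad F tang -20.6 rad -7.7 z 10.8 w 0.0184
0.1 [0.0055 0.0024]
0.15 [0.0083 0.0036]
0.2 [0.011  0.0049]
0.3 [0.0162 0.0079]
```

The force has reached 20 N and the tool is tilting, which is more than the 13 N expected. I look before going on.

```bash
python3 pic.py 11
python3 - <<'E'
from h import *
s=arm.read_state(); print(s['position'],s['ft_force'],s['wrist_torque'],s['joint_pos'])
b=cv2.imread('pics/top11f.png')[218:268,378:478]; cv2.imwrite('pics/t11.png',cv2.resize(b,(800,400),interpolation=cv2.INTER_LANCZOS4))
a=cv2.imread('pics/side11f.png')[100:225,300:400]; cv2.imwrite('pics/s11.png',cv2.resize(a,(480,600),interpolation=cv2.INTER_LANCZOS4))
for nm,X in (('home lid',[.5217,-.1805,.08]),('5short lid',[.5217,-.1855,.08])): print(nm,proj('top',X),proj('side',X))
E
```

```text
[ 0.53973023 -0.39229784  0.24882897] [-22.15635081   2.05776886  10.73174489] [3.87934508e-01 3.79359283e+00 5.30393437e-04] [-40.29858953  24.49175453  81.73330666  -0.40966671  74.31164237
 -40.77572363]
home lid (np.float64(404.88164118231066), np.float64(239.46990625324182)) (np.float64(341.49192389292784), np.float64(191.07698919487459))
5short lid (np.float64(406.5374786906746), np.float64(239.49567225757104)) (np.float64(341.7712898420341), np.float64(190.24373753022354))
```

```bash
sleep 5
```

```text
(no output)
```

View pics/t11.png

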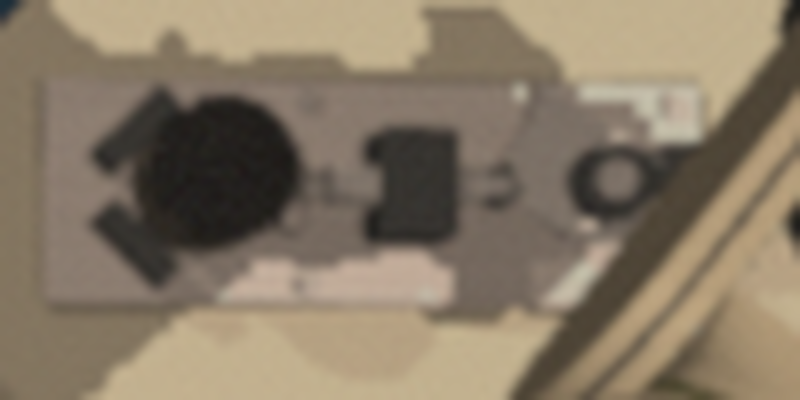

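View pics/s11.png

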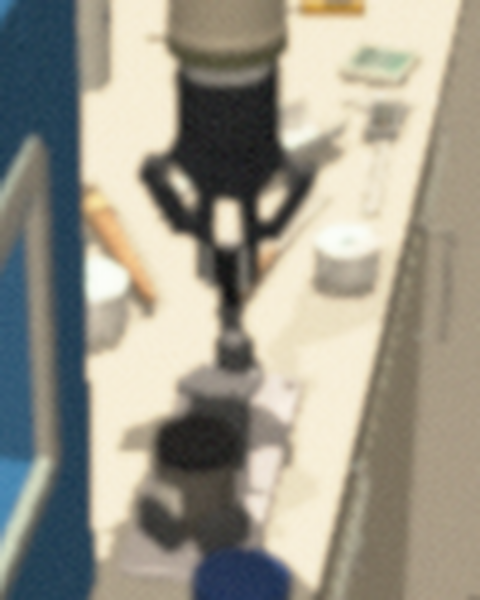

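Run:
```python
from h import *
for k in ('0','11'):
    W=cloud('top',np.load(f'pics/top{k}.npy'))
    print(k,'cols 434..466'); 
    for v in range(226,262): print(v,' '.join('%3d'%min(999,round(1000*W[v,u,2])) if W[v,u,2]==W[v,u,2] else ' --' for u in range(434,467)))
im=cv2.imread('pics/top0.png')[222:262,428:472]; 
e=cv2.resize(im,None,fx=14,fy=14,interpolation=cv2.INTER_LANCZOS4); e=cv2.convertScaleAbs(e,alpha=1.3); cv2.imwrite('pics/e0.png',e)
im=cv2.imread('pics/top11f.png')[222:262,428:472]; 
e=cv2.resize(im,None,fx=14,fy=14,interpolation=cv2.INTER_LANCZOS4); e=cv2.convertScaleAbs(e,alpha=1.8); cv2.imwrite('pics/e11.png',e)
```

```text
0 cols 434..466
226   6   4  -7  -4  -5  -1  -2   4   0  -2  -4   0   0   0  -4  -3  -3  -1  -4   6  -3   3  -6   0  -6   0  -4  --  -4  -2   0  -2  -5
227  10   1   3   8   0  -9   2  -3   3  10  -6  -3   1   5   7  10   2   3 -10  -6 -10  -4  -3   1  -4  -1   4   7  -3  -3   0  -5  -1
228   5  -5   7   4   9  -3 -12  -2   1   3   3 -11  -7   5  -2   4   6   2   5  -1   1  -1  -1   3  10   7  -4   1   1   2   0   0  -2
229  10  13  10   5   7   7  11  10  12   8  11   7  12  13  11  12  13  15  11   8  12  10  11   7  11  10  11   5   8  14  13   9  -1
230  11  17  11  12  17   1   7   7  10  10  18  12   7   8  13  11  14  10  11   7   9  15  13  12   7  11   8  18   3  11   9  -8   5
231  10  13  10   7  12   0  10  11  11   7   9   5  15   5   6  11   3  12  10  37  44  45  36  44  15   3  15  11  16  12  15  -2  -1
232  11   7  17   4   1  10   6  11   6   3  14  12  12   8  12  10  13  43  33  36  42  50  44  39  39  41  12  19   2   6  11  -2  -4
233   5  14  14  10  14   7   8  19  13  15   8  12   4   8   5   5  39  37  38  40  45  40  41  41  42  41  46  11  14  16  15  -6 
[... 8024 characters left out ...]
 538 541 538 540 537
257   4   2  -1  -4  -2  -5   6  -3   6   6   1  -1   3  -1 447 459 479 491 501 515 532 536 537 541 537 537 540 537 541 538 539 538 528
258  -5  -3  -5  -2  -1  -8   6  -4   2   0  -5  -5   1  -3 463 479 492 498 518 526 539 538 539 535 531 538 540 537 541 539 540 539 530
259   3   1   2  -4   0  -5  10  -4  -5  -7  -6   4  -5 452 472 485 500 517 526 538 539 541 539 537 540 538 538 539 537 539 537 529 525
260  -4   1  -6  -8  -2   6  -2  -5  -3   3   4   6 457 471 485 500 509 524 538 535 537 539 536 540 540 538 535 539 539 538 524 528 531
261   1   0   2   8  11  -3   6   0  -4  -9   3 453 469 481 500 504 520 531 533 535 533 539 534 541 537 537 539 540 535 524 522 530 529
```

```bash
sleep 5
```

```text
(no output)
```

View pics/e0.png

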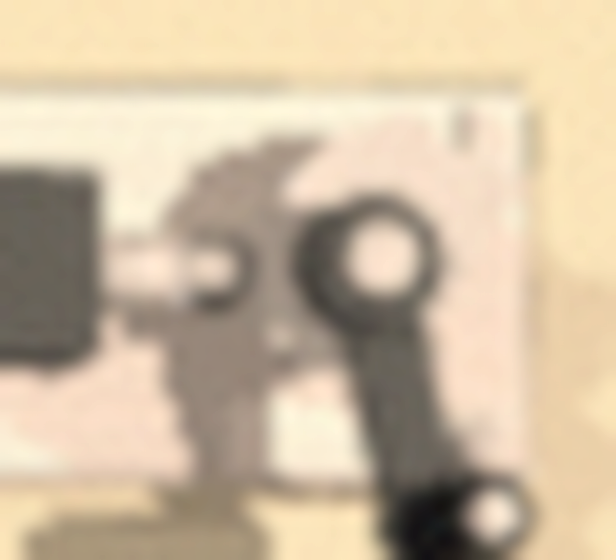

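View pics/e11.png

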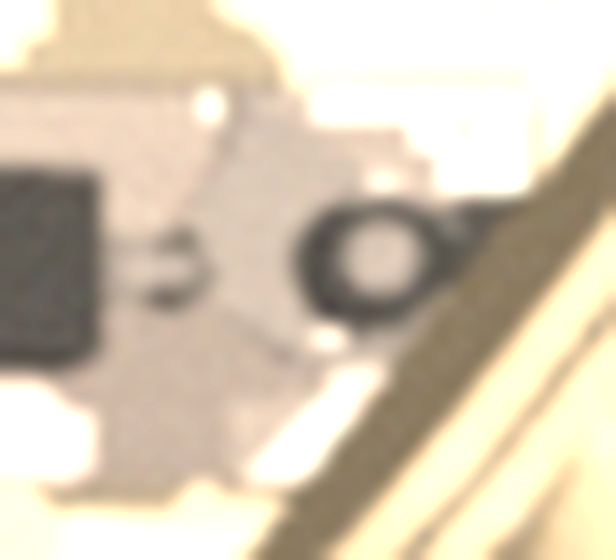

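Run:
```python
from h import *
S=np.array([.5235,-.333]); V=np.radians(90.7)
for k in ('0','11'):
    W=cloud('top',np.load(f'pics/top{k}.npy')); P=W[224:262,432:468].reshape(-1,3)
    q=P[(P[:,2]>.026)&(P[:,2]<.09)]; r=q[:,:2]-S; R=np.hypot(*r.T); A=np.degrees(np.arctan2(r[:,1],r[:,0])-V)%360
    o=[]
    for a in range(0,360,12):
        m=(np.abs((A-a+180)%360-180)<7)&(R<.06); o.append((a,round(1000*R[m].max(),0) if m.any() else None,int(m.sum())))
    print(k,o)
```

```text
0 [(0, np.float64(60.0), 46), (12, np.float64(60.0), 30), (24, np.float64(59.0), 12), (36, np.float64(23.0), 11), (48, np.float64(23.0), 11), (60, np.float64(23.0), 10), (72, np.float64(27.0), 15), (84, np.float64(60.0), 23), (96, np.float64(60.0), 47), (108, np.float64(50.0), 31), (120, np.float64(32.0), 9), (132, np.float64(15.0), 4), (144, np.float64(21.0), 5), (156, np.float64(21.0), 4), (168, np.float64(23.0), 5), (180, np.float64(25.0), 7), (192, np.float64(34.0), 11), (204, np.float64(42.0), 19), (216, np.float64(41.0), 16), (228, np.float64(35.0), 15), (240, np.float64(34.0), 14), (252, np.float64(34.0), 14), (264, np.float64(32.0), 12), (276, np.float64(28.0), 10), (288, np.float64(26.0), 10), (300, np.float64(24.0), 7), (312, np.float64(22.0), 7), (324, np.float64(20.0), 5), (336, np.float64(21.0), 8), (348, np.float64(60.0), 26)]
11 [(0, np.float64(59.0), 45), (12, np.float64(59.0), 32), (24, np.float64(60.0), 15), (36, np.float64(25.0), 14), (48, np.float64(25.0), 9), (60, np.float64(22.0), 10), (72, np.float64(24.0), 11), (84, np.float64(22.0), 8), (96, np.float64(22.0), 9), (108, np.float64(22.0), 8), (120, np.float64(20.0), 3), (132, np.float64(19.0), 4), (144, np.float64(20.0), 5), (156, np.float64(20.0), 3), (168, np.float64(17.0), 5), (180, np.float64(22.0), 7), (192, np.float64(26.0), 9), (204, np.float64(35.0), 12), (216, np.float64(19.0), 5), (228, np.float64(20.0), 3), (240, np.float64(20.0), 3), (252, np.float64(20.0), 6), (264, np.float64(19.0), 5), (276, np.float64(25.0), 11), (288, np.float64(33.0), 14), (300, np.float64(45.0), 23), (312, np.float64(40.0), 22), (324, np.float64(36.0), 16), (336, np.float64(37.0), 21), (348, np.float64(60.0), 29)]
```

The cam outline from depth puts the start-frame radius at about 21 mm (low), rising to 34 mm at 252°. It stays flat at 34–35 mm down to 228°, then rises steeply to 42 mm. The roller is therefore still on the ramp: the edge should come near 1.85 rad turned and the dwell near 2.1. I hold and read the force again.

```bash
python3 -m handwheel '[0,0,0,0,0,0,0.012, 0,0,0,0,0,0,0.012]'; python3 arc.py 0.1 0.15
```

```text
time_s: 13.78
position: [0.5387, -0.3928, 0.249]
tool_rot: [[-0.01, 1.0, -0.015], [1.0, 0.01, 0.002], [0.002, -0.015, -1.0]]
ft_force: [-10.8, 4.9, 7.9]
grip_width: 0.0186
t13.78 pos [ 0.5387 -0.3928  0.249 ] r 0.0607 phi 284.5 vice_theta 3.383 rad F tang -9.2 rad -7.5 z 7.9 w 0.0186
0.1 [0.0055 0.0025]
0.15 [0.0083 0.0036]
```

```bash
python3 - <<'E'
s=open('arc.py').read()
s=s.replace("p=s['position'];","Tz=s['tool_rot'][:,2]; p=s['position']+.155*(Tz-np.array([0,0,-1]));")
open('arc.py','w').write(s)
E
python3 arc.py; python3 -m handwheel '[0.002,0.0005,0,0,-0.007,0,0.012, 0.004,0.0015,0,0,-0.015,0,0.012, 0.006,0.002,0,0,-0.015,0,0.012, 0.006,0.002,0,0,-0.015,0,0.012]'; python3 arc.py 0.1 0.15
```

```text
t13.78 pos [ 0.5364 -0.3925  0.249 ] r 0.0599 phi 282.4 vice_theta 3.347 rad F tang -9.5 rad -7.1 z 7.9 w 0.0186
time_s: 14.28
position: [0.5435, -0.3911, 0.249]
tool_rot: [[-0.009, 1.0, -0.004], [1.0, 0.009, 0.003], [0.003, -0.004, -1.0]]
ft_force: [-11.2, 6.4, 9.3]
grip_width: 0.0187
t14.28 pos [ 0.5428 -0.3907  0.249 ] r 0.0599 phi 288.8 vice_theta 3.458 rad F tang -8.6 rad -9.7 z 9.3 w 0.0187
0.1 [0.0056 0.0021]
0.15 [0.0083 0.0034]
```

```bash
python3 -m handwheel '[0.003,0.0013,0,0,-0.004,0,0.012, 0.0055,0.003,0,0,-0.006,0,0.012, 0.0055,0.003,0,0,-0.006,0,0.012]'; python3 arc.py 0.1 0.15
```

```text
time_s: 14.65
position: [0.5473, -0.3895, 0.249]
tool_rot: [[-0.008, 1.0, -0.003], [1.0, 0.008, 0.002], [0.002, -0.003, -1.0]]
ft_force: [-12.0, 2.3, 7.3]
grip_width: 0.0181
t14.65 pos [ 0.5468 -0.3891  0.249 ] r 0.0599 phi 292.9 vice_theta 3.530 rad F tang -10.2 rad -6.8 z 7.3 w 0.0181
0.1 [0.0055 0.0025]
0.15 [0.008 0.004]
```

```bash
python3 -m handwheel '[0.003,0.0013,0,0,-0.004,0,0.012, 0.0055,0.003,0,0,-0.006,0,0.012, 0.0055,0.003,0,0,-0.006,0,0.012]'; python3 arc.py 0.1 0.15
```

```text
time_s: 15.02
position: [0.5503, -0.3881, 0.249]
tool_rot: [[-0.007, 1.0, -0.004], [1.0, 0.007, 0.001], [0.001, -0.004, -1.0]]
ft_force: [-20.7, 0.1, 9.3]
grip_width: 0.0185
t15.03 pos [ 0.5496 -0.388   0.249 ] r 0.0599 phi 295.8 vice_theta 3.579 rad F tang -18.6 rad -9.1 z 9.3 w 0.0185
0.1 [0.0053 0.0028]
0.15 [0.0078 0.0044]
```

```bash
python3 -m handwheel '[0.003,0.0015,0,0,-0.004,0,0.012, 0.0055,0.003,0,0,-0.006,0,0.012, 0.0055,0.003,0,0,-0.006,0,0.012]'; python3 arc.py 0.1 0.15
```

```text
time_s: 15.4
position: [0.5521, -0.3875, 0.2487]
tool_rot: [[-0.005, 1.0, -0.009], [1.0, 0.005, -0.0], [-0.0, -0.009, -1.0]]
ft_force: [-28.3, -2.1, 12.4]
grip_width: 0.018
t15.40 pos [ 0.5507 -0.3875  0.2487] r 0.0600 phi 296.9 vice_theta 3.600 rad F tang -26.2 rad -10.9 z 12.4 w 0.0180
0.1 [0.0052 0.003 ]
0.15 [0.0077 0.0047]
```

```bash
python3 pic.py 12
python3 - <<'E'
from h import *
S=np.array([.5235,-.333]); V=np.radians(90.7)
W=cloud('top',np.load('pics/top12.npy'))
for v in range(226,250): print(v,' '.join('%3d'%min(999,round(1000*W[v,u,2])) if W[v,u,2]==W[v,u,2] else ' --' for u in range(412,462)))
e=cv2.resize(cv2.imread('pics/top12f.png')[222:262,400:472],(792,440),interpolation=cv2.INTER_LANCZOS4); cv2.imwrite('pics/e12.png',cv2.convertScaleAbs(e,alpha=1.7))
print(arm.read_state()['ft_force'],arm.read_state()['wrist_torque'])
E
```

```text
226  -3   7  -6   1  -1  -4   0  -1  -1  -3   5   1  -4   0   3   2   5  -4   2   1   4  -6   2  -9  -7  -1  -1   3  -5  -8   0  -1  -3   0  -3   3  -5  -2  -1  -4   4   8   0  -3   4   1  -4   4   2   2
227  11  -2  10   8  -7  -6   3  -4   3   0   1   4  -1   6   8   7  -3   1   4  -3   1  -3   0  -3  -2   5   1   6   5  -3  -5  -4   6  -1  14  -3  -4   5  -4   3  -8   0   1  -1  12  -4   1   1   4  --
228  -1  -5   5   1   7   9   7   8   8   9   6  11   2  14   8   0  11   8  16   7   4  -1   8   4   3   7   2   2   7  -2   0  -1   6   4   1  -2   2   2   6   2   6   1  -7   4  -2  -2  -3  -2   2   5
229  10  12  11   2   7  15  10  11  12   9  19  10  10  16  17  13   5  20  11   9  16  13  10   9  17  11  12  15  --  12   7   9  12   8  12  11  11  10   4  16  14   5  19   8   6   9   6  12   0  13
230  13   8  12  12  18   9  19   9   9  12  13  13  11  13  10  13  14   9  15   8  12   2   7   7   3   6   9  13   9  11  14   6   9  12   3  11  13   8  15  -4  10  13  15   8  -2   8  14  12   9  13
231  11   8  10  19  11   8  12  12  13   8   3   3  20   9  10   6  11  13   5 
[... 3174 characters left out ...]
8 534 535
247  -1  29  24  13   3  16  16  10  14  12  21  15  16  43  52  62  48  46  54  53  55  57  61  56   2   8   9  15   3   3  12  13   3   3  15  29  40  39  45  39 450 467 485 495 507 521 536 538 537 538
248  12  12   5  15  10   7   5   0  11   7  15   9  22  27  28  34  25  36  31  35  26  42  12  16  17   8  10  18   7   5  13  12  14   7  15  11  12  30  32 448 469 480 491 508 521 533 538 532 536 534
249   9   6   7  11   4  12  18  14  11  11  14   5   3   8  --   5  12   1   6  13   2   9  12   6  13   5   9  10  13   5  14   8   8  15  14  10  19   9 449 462 476 483 507 515 528 535 535 540 538 538
[-26.96976282  -2.38429667  11.5746216 ] [-0.3719112   4.85492982  0.02556827]
```

```bash
sleep 5
```

```text
(no output)
```

View pics/e12.png

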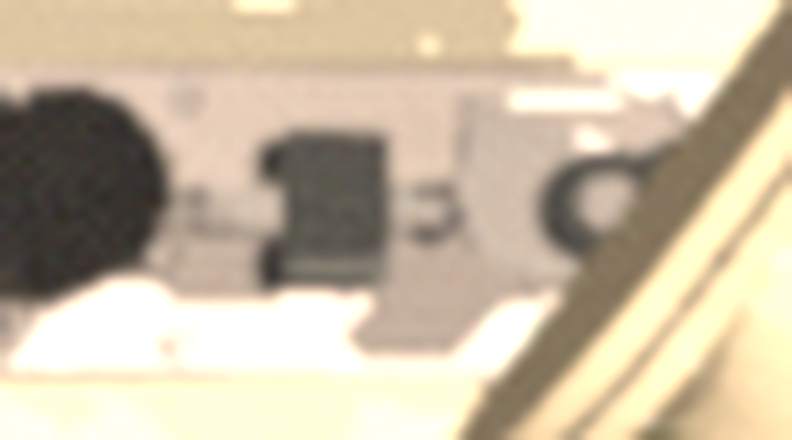

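View pics/c12.png

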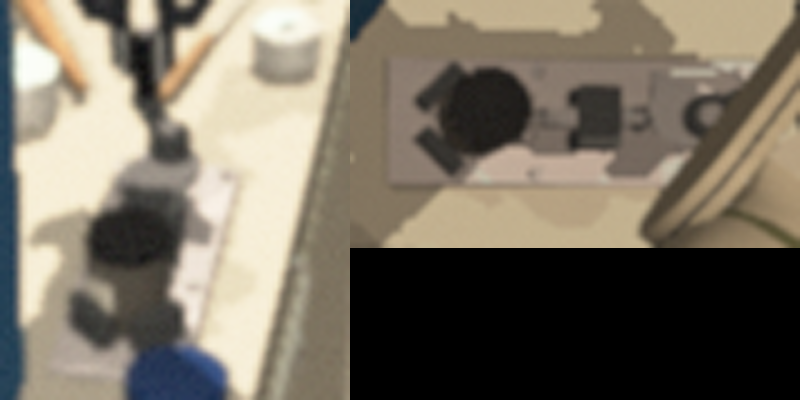

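The top picture shows the cam's flat face (e12 about x=465, y 95–190) still roughly 8° short of square to the roller, with the corner at the roller. That puts us right at the edge. I test it with a hold.

```bash
python3 -m handwheel '[0,0,0,0,0,0,0.012, 0,0,0,0,0,0,0.012]'; python3 arc.py 0.1 0.15;python3 -m handwheel '[0,0,0,0,0,0,0.012, 0,0,0,0,0,0,0.012]'; python3 arc.py 0.1 0.15
```

```text
time_s: 15.75
position: [0.5508, -0.3883, 0.249]
tool_rot: [[-0.004, 1.0, -0.012], [1.0, 0.004, 0.0], [0.0, -0.012, -1.0]]
ft_force: [-11.7, 4.1, 8.5]
grip_width: 0.0184
t15.75 pos [ 0.5489 -0.3883  0.249 ] r 0.0600 phi 295.1 vice_theta 3.567 rad F tang -8.8 rad -8.7 z 8.5 w 0.0184
0.1 [0.0053 0.0028]
0.15 [0.0079 0.0044]
time_s: 16.0
position: [0.5505, -0.3886, 0.2491]
tool_rot: [[-0.004, 1.0, -0.014], [1.0, 0.004, 0.001], [0.001, -0.014, -1.0]]
ft_force: [-7.0, 3.2, 4.2]
grip_width: 0.0185
t16.00 pos [ 0.5483 -0.3885  0.2491] r 0.0598 phi 294.5 vice_theta 3.557 rad F tang -5.1 rad -5.9 z 4.2 w 0.0185
0.1 [0.0054 0.0026]
0.15 [0.0079 0.0042]
```

```bash
python3 -m handwheel '[0.0015,0.001,0,0,-0.004,0,0.012, 0.003,0.002,0,0,-0.008,0,0.012, 0.0045,0.0035,0,0,-0.012,0,0.012, 0.006,0.0045,0,0,-0.015,0,0.012, 0.006,0.0045,0,0,-0.015,0,0.012]'; python3 arc.py 0.1 0.15
```

```text
time_s: 16.62
position: [0.5524, -0.387, 0.2489]
tool_rot: [[-0.002, 1.0, -0.01], [1.0, 0.002, -0.002], [-0.002, -0.01, -1.0]]
ft_force: [-28.3, -5.8, 12.3]
grip_width: 0.0188
t16.62 pos [ 0.5509 -0.3873  0.2489] r 0.0599 phi 297.2 vice_theta 3.605 rad F tang -27.8 rad -7.8 z 12.3 w 0.0188
0.1 [0.0052 0.0029]
0.15 [0.0077 0.0046]
```

Stalled at 28 N. Before pushing more, I average several depth frames to get the cam outline precisely and predict the roller lift against further rotation.

```bash
python3 - <<'E'
from h import *
D=[];I=[]
for i in range(10):
    im,d=read_camera('top'); D.append(d); I.append(im.astype(float))
D=np.array(D); D[D==0]=np.nan; d=np.nanmedian(D,0).astype(np.float32); d[np.isnan(d)]=0
np.save('pics/top13.npy',d); im=np.mean(I,0).astype(np.uint8); cv2.imwrite('pics/top13f.png',im[:,:,::-1])
a,_=read_camera('side'); cv2.imwrite('pics/side13f.png',a[:,:,::-1])
W=cloud('top',d)
for v in range(228,250): print(v,' '.join('%3d'%min(999,round(1000*W[v,u,2])) for u in range(430,462)))
e=cv2.resize(im[224:256,428:468,::-1],(800,640)[:2],interpolation=cv2.INTER_CUBIC)[:600]; cv2.imwrite('pics/e13.png',cv2.convertScaleAbs(e,alpha=1.7))
cv2.imwrite('pics/s13.png',cv2.resize(a[120:230,310:390,::-1],(436,600),interpolation=cv2.INTER_CUBIC))
s=arm.read_state();print(s['time_s'],s['ft_force'])
E
python3 arc.py
```

```text
228   9   6   8   4   4   0  -1   1   0   2   0   1   0  -2  -1   0   3   0  -2   2   1  -3  -1   1  -1  -1   1   0   0   0   0  -1
229   7  10  12   9   9  11  13  12   9   9  10   8   9   7   9  10  12  11   9   9   7  10  11   7  11   6   9  14  11   9  10  11
230  11  11  10  10  11  13   9  11   8   7   8  10   9  12  10   9   9  10  12  10  10  12   7  11  10  10  12   8  12  10  13  12
231   7   9  11   9  10   9   9   8  12  12  10   9  38  43  41  10  10  13  12   9   9   8  11  10   8  10  10   9  10  10  14  11
232  10  10  10  11  10  10   9   9  10   7  11   9  40  41  43  41  44  10   9  12   9  11  12  10  12  10   9   8  11  12  14  10
233  11  12   9  10  11  12   8   5  10   9  10   9  41  39  40  42  43  42  43  44   6   9  11  10  12  10  10  10  10  12   9   9
234  55  55  55  51  55   6  11   8  10  11  11  13  41  43  43  41  43  41  41  41  40  41  43  11  11  10  12  10  11   9   9 433
235  55  54  53  56  55  52  12  13  10   8  11  13  41  41  45  44  44  42  41  41  41  42  40  43  43  40   9   9   9  59 431 446
236  54  54  55  56  55  53   8   9   7  10 
[... 1266 characters left out ...]
4 535 537
246  55  52  55  53  56  52  11  11   8   9   7  12  11  10  29  38  42  39  43  43  42  44 446 461 476 491 504 516 531 536 537 536
247  52  55  54  52  53  53  10  10   9   8  10   9   8  11  11  11  11  34  42  42  43 444 459 474 487 502 517 527 536 537 537 536
248  33  32  35  33  11   8   8   9  12  12  12  11   9  12  10   9  10   8  14  35  40 455 473 483 498 513 526 538 538 537 535 537
249  12  10  11  10  13   9   9   8  11  10  11  11  12   8  11   9  11  12   9   9 452 467 482 495 511 522 536 538 538 538 539 537
17.175 [-27.63354506  -4.03154684  12.22837621]
t17.18 pos [ 0.5509 -0.3872  0.2488] r 0.0599 phi 297.3 vice_theta 3.605 rad F tang -26.4 rad -9.1 z 12.2 w 0.0186
```

```bash
sleep 6
```

```text
(no output)
```

View pics/e13.png

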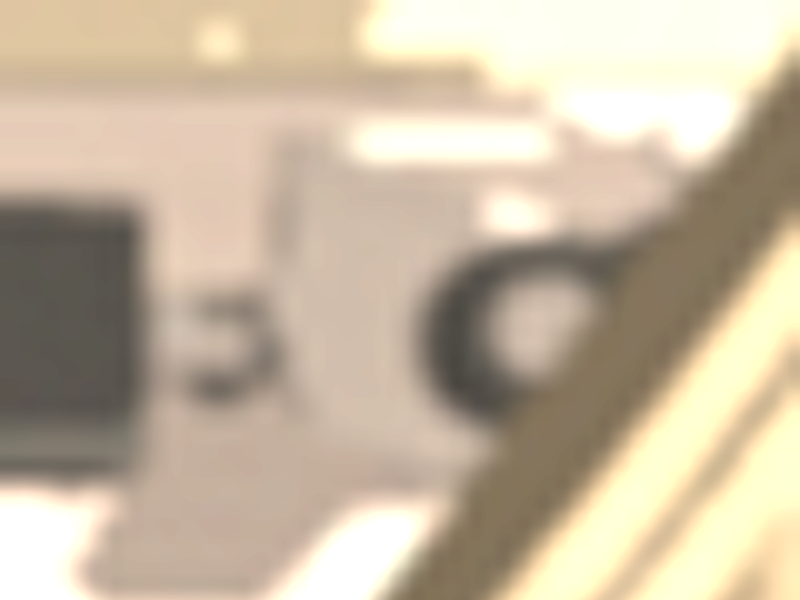

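View pics/s13.png

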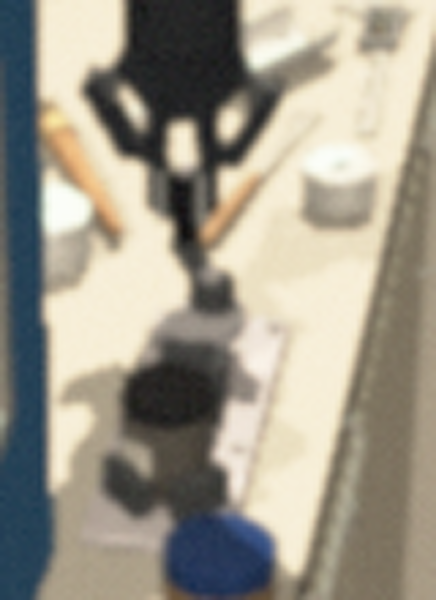

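Run:
```python
from h import *
V=np.radians(90.7); ex=np.array([np.cos(V),np.sin(V)]); ey=np.array([-ex[1],ex[0]])
def uv2v(u,v,S): 
    p=ray('top',u,v,.042)[:2]-S; return np.array([p@ex,p@ey])
L=[(444.5,230.5),(441.5,230.6),(441.5,232),(441.5,233),(441.5,234),(441.5,235),(441.2,236),(440.8,237),(440.5,238),(440.9,242.6),(441.3,243.1),(441.8,244),(442.8,245),(443.8,246),(446.5,247),(448.5,248)]
for S in ([.5235,-.333],[.5225,-.333],[.5235,-.3315],[.522,-.332]):
    P=np.array([uv2v(u,v,np.array(S)) for u,v in L])*1000
    Q=np.concatenate([np.linspace(P[i],P[i+1],30) for i in range(len(P)-1)])
    rho=6.5; o=[]
    for b in np.arange(-.6,.75,.075):
        c,s=np.cos(b),np.sin(b); X=c*Q[:,0]-s*Q[:,1]; Y=s*Q[:,0]+c*Q[:,1]; m=(abs(Y)<rho)&(X>0)
        o.append((round(b,3),round(float((X[m]+np.sqrt(rho**2-Y[m]**2)).max()),1) if m.any() else None))
    print(S,o)
print(np.c_[np.hypot(*P.T).round(1),np.degrees(np.arctan2(P[:,1],P[:,0])).round(0)].tolist())
# actual roller centre, lid
print('roller now', uv2v(438.0,241,np.array([.5235,-.333])), 'at start', uv2v(442.85,240.75,np.array([.5235,-.333])))
```

```text
[0.5235, -0.333] [(np.float64(-0.6), 37.3), (np.float64(-0.525), 37.9), (np.float64(-0.45), 38.8), (np.float64(-0.375), 39.9), (np.float64(-0.3), 40.8), (np.float64(-0.225), 41.7), (np.float64(-0.15), 42.5), (np.float64(-0.075), 42.3), (np.float64(-0.0), 42.4), (np.float64(0.075), 42.8), (np.float64(0.15), 43.3), (np.float64(0.225), 44.0), (np.float64(0.3), 44.0), (np.float64(0.375), 43.9), (np.float64(0.45), 44.1), (np.float64(0.525), 45.8), (np.float64(0.6), 47.9), (np.float64(0.675), 50.5), (np.float64(0.75), 52.3)]
[0.5225, -0.333] [(np.float64(-0.6), 36.3), (np.float64(-0.525), 37.2), (np.float64(-0.45), 38.0), (np.float64(-0.375), 39.1), (np.float64(-0.3), 40.3), (np.float64(-0.225), 41.1), (np.float64(-0.15), 42.2), (np.float64(-0.075), 42.3), (np.float64(-0.0), 42.3), (np.float64(0.075), 42.7), (np.float64(0.15), 43.3), (np.float64(0.225), 44.1), (np.float64(0.3), 44.3), (np.float64(0.375), 44.3), (np.float64(0.45), 44.4), (np.float64(0.525), 45.8), (np.float64(0.6), 47.9), (np.float64(0.675), 50.5), (np.float64(0.75), 52.9)]
[0.5235, -0.3315] [(np.float64(-0.6), 36.3), (np.f
[... 601 characters left out ...]
 (np.float64(-0.3), 39.1), (np.float64(-0.225), 39.9), (np.float64(-0.15), 41.1), (np.float64(-0.075), 41.2), (np.float64(-0.0), 41.3), (np.float64(0.075), 41.6), (np.float64(0.15), 42.2), (np.float64(0.225), 43.0), (np.float64(0.3), 43.5), (np.float64(0.375), 43.6), (np.float64(0.45), 43.6), (np.float64(0.525), 44.7), (np.float64(0.6), 46.7), (np.float64(0.675), 49.3), (np.float64(0.75), 52.1)]
[[40.7, -56.0], [46.3, -46.0], [43.3, -42.0], [41.3, -39.0], [39.5, -35.0], [37.8, -32.0], [37.1, -27.0], [37.1, -21.0], [37.0, -16.0], [34.7, 6.0], [33.8, 9.0], [32.9, 14.0], [31.0, 21.0], [29.5, 29.0], [24.7, 45.0], [23.5, 61.0]]
roller now [0.04440279 0.00040063] at start [ 0.02941632 -0.00042742]
```

Run:
```python
from h import *
for k in ('7','10','11','12','13'):
    W=cloud('top',np.load(f'pics/top{k}.npy'))[225:262,385:425]
    m=(W[...,2]>.068)&(W[...,2]<.095); v,u=np.nonzero(m); v=v+225;u=u+385
    c=(u.mean(),v.mean()); print(k,m.sum(),np.round(c,2),(u.min(),u.max(),v.min(),v.max()),'world',ray('top',*c,.08).round(4), 'z',np.median(W[...,2][m]).round(4))
    # tilt: plane fit
    P=W[m]; A=np.c_[P[:,:2]-P[:,:2].mean(0),np.ones(len(P))]; print('   plane slope',np.linalg.lstsq(A,P[:,2],rcond=None)[0].round(3))
    J=cloud('top',np.load(f'pics/top{k}.npy'))
    print('   jaw area row 241 cols 408..424', (J[239:243,408:426,2].mean(0)*1000).round(0).astype(int).tolist())
e=cv2.resize(cv2.imread('pics/top13f.png')[222:262,380:436],(784,560),interpolation=cv2.INTER_CUBIC); cv2.imwrite('pics/j13.png',cv2.convertScaleAbs(e,alpha=1.8))
```

```text
7 276 [406.87 238.94] (np.int64(398), np.int64(416), np.int64(230), np.int64(248)) world [ 0.5234 -0.1865  0.08  ] z 0.0794
   plane slope [0.014 0.022 0.079]
   jaw area row 241 cols 408..424 [82, 82, -9223372036854775808, 78, 78, 83, 78, 81, 69, -9223372036854775808, -9223372036854775808, 31, 32, 32, 31, 44, 40, 47]
10 278 [406.21 239.05] (np.int64(397), np.int64(415), np.int64(230), np.int64(248)) world [ 0.523  -0.1845  0.08  ] z 0.0798
   plane slope [-0.006  0.014  0.08 ]
   jaw area row 241 cols 408..424 [77, 76, 81, 81, 79, 81, 75, 78, 28, 32, 28, 32, 44, 45, 46, 44, 46, 40]
11 277 [406.18 238.94] (np.int64(397), np.int64(415), np.int64(230), np.int64(248)) world [ 0.5234 -0.1844  0.08  ] z 0.0797
   plane slope [-0.002 -0.016  0.08 ]
   jaw area row 241 cols 408..424 [80, 83, 79, 81, 81, 78, 80, 81, 33, 30, 30, 28, 40, 42, -9223372036854775808, 44, 47, 43]
12 280 [406.03 239.07] (np.int64(397), np.int64(415), np.int64(230), np.int64(248)) world [ 0.523 -0.184  0.08 ] z 0.079
   plane slope [ 0.013 -0.02   0.079]
   jaw area row 241 cols 408..424 [79, 75, 81, 80, 76, 77, 79, 71, 31, 31, 33, 40, 44, 42, 41, 41, 39, 45]
13 279 [406.06 239.06] (np.int64(397), np.int64(415), np.int64(230), np.int64(248)) world [ 0.523  -0.1841  0.08  ] z 0.0798
   plane slope [ 0.024 -0.028  0.08 ]
   jaw area row 241 cols 408..424 [80, 80, 80, 80, 80, 80, 81, 69, 32, 31, 33, 43, 43, 43, 43, 43, 44, 43]<stdin>:9: RuntimeWarning: invalid value encountered in cast
```

```bash
sleep 5
```

```text
(no output)
```

View pics/j13.png

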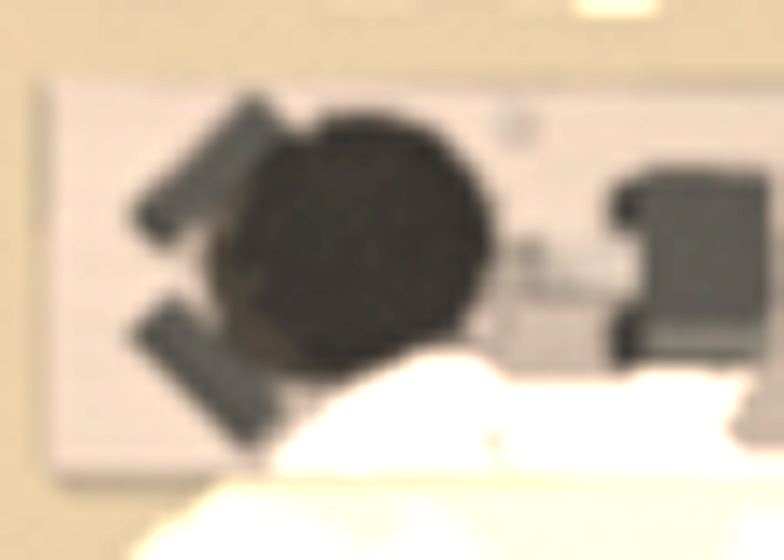

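The jar moved only about 2 mm and then stopped, sitting about 2 mm off the V's axis. It looks jammed on one V face, which would over-compress the spring and explain the high force. I check that against the V's measured axis.

Run:
```python
from h import *
W=cloud('top',np.load('pics/top0.npy')); g=cv2.cvtColor(cv2.imread('pics/top0.png'),cv2.COLOR_BGR2GRAY)
m=(W[...,2]>.024)&(W[...,2]<.048); M=np.zeros_like(m); M[224:260,384:404]=True; m&=M
v,u=np.nonzero(m); up=v<241
for s in (up,~up):
    print('face px',s.sum(),u[s].mean().round(2),v[s].mean().round(2),'u',u[s].min(),u[s].max(),'v',v[s].min(),v[s].max(), ray('top',u[s].mean(),v[s].mean(),.036).round(4))
c=[(u[s].mean(),v[s].mean()) for s in (up,~up)]
a,b=[ray('top',*x,.036)[:2] for x in c]; print('mid',((a+b)/2).round(4))
# dark pixel centroid, gray
sub=g[224:260,384:404].astype(float); w=np.clip(110-sub,0,None); vv,uu=np.mgrid[224:260,384:404]
for s in (vv<241,vv>=241):
    ww=w*s; x=((uu*ww).sum()/ww.sum(),(vv*ww).sum()/ww.sum()); print('dark',np.round(x,2),ray('top',*x,.036).round(4))
# pixelwise lines
for s in (up,~up):
    q=np.array([ray('top',a,b,.036)[:2] for a,b in zip(u[s],v[s])]); vx,vy,x0,y0=cv2.fitLine((q*1000).astype(np.float32),cv2.DIST_L2,0,.01,.01).ravel(); print('line',np.degrees(np.arctan2(vy,vx)).round(1),x0,y0)
for z in(.054,):
    m=(W[...,2]>.046)&(W[...,2]<.064); M=np.zeros_like(m); M[228:252,420:438]=True; v,u=np.nonzero(m&M); print('guide',ray('top',(u.min()+u.max())/2,(v.min()+v.max())/2,z).round(4),u.min(),u.max(),v.min(),v.max())
```

```text
face px 45 395.2 233.8 u 390 400 v 229 239 [ 0.5436 -0.1573  0.036 ]
face px 57 395.18 248.05 u 390 400 v 243 253 [ 0.4991 -0.1572  0.036 ]
mid [ 0.5214 -0.1573]
dark [393.7  234.14] [ 0.5424 -0.1526  0.036 ]
dark [393.88 248.2 ] [ 0.4986 -0.1532  0.036 ]
line -44.3 543.58545 -157.27898
line 46.4 499.14532 -157.22511
guide [ 0.5224 -0.26    0.054 ] 422 437 234 247
```

The V axis is at x≈0.521 and home is at y≈−0.1805. The jar is at about (0.523, −0.184), so it is jammed roughly 2–3 mm short against one face. Rather than force it, I lead the crank back, recentre the jar and repeat.

```bash
python3 arc.py -0.1 -0.2 -0.3 -0.4 -0.5 -0.6 -0.7 -0.8 -0.9
```

```text
t17.18 pos [ 0.5509 -0.3872  0.2488] r 0.0599 phi 297.3 vice_theta 3.605 rad F tang -26.4 rad -9.1 z 12.2 w 0.0186
-0.1 [-0.0054 -0.0026]
-0.2 [-0.0111 -0.0045]
-0.3 [-0.0169 -0.0058]
-0.4 [-0.0229 -0.0066]
-0.5 [-0.0289 -0.0067]
-0.6 [-0.0349 -0.0063]
-0.7 [-0.0408 -0.0053]
-0.8 [-0.0465 -0.0036]
-0.9 [-0.0521 -0.0014]
```

```bash
python3 -m handwheel '[-0.006,-0.0025,0,0,-0.003,0,0.012, -0.012,-0.0045,0,0,-0.006,0,0.012, -0.018,-0.0058,0,0,-0.01,0,0.012, -0.0245,-0.006,0,0,-0.01,0,0.012, -0.0305,-0.006,0,0,-0.01,0,0.012, -0.0365,-0.006,0,0,-0.01,0,0.012, -0.0425,-0.005,0,0,-0.01,0,0.012, -0.048,-0.0033,0,0,-0.01,0,0.012, -0.0535,-0.001,0,0,-0.01,0,0.012, -0.0535,-0.001,0,0,-0.01,0,0.012]'; python3 arc.py -0.1 -0.2 -0.3 -0.4
```

```text
time_s: 18.42
position: [0.4982, -0.388, 0.2491]
tool_rot: [[-0.002, 1.0, -0.001], [1.0, 0.002, -0.001], [-0.001, -0.001, -1.0]]
ft_force: [-3.8, 4.9, 7.4]
grip_width: 0.0183
t18.43 pos [ 0.4981 -0.3883  0.2491] r 0.0599 phi 244.9 vice_theta 2.691 rad F tang -5.5 rad -2.8 z 7.4 w 0.0183
-0.1 [-0.0053  0.0028]
-0.2 [-0.0103  0.0061]
-0.3 [-0.0149  0.0099]
-0.4 [-0.0192  0.0141]
```

```bash
python3 -m handwheel '[-0.0053,0.003,0,0,0,0,0.012, -0.0103,0.006,0,0,0,0,0.012, -0.0149,0.01,0,0,0,0,0.012, -0.017,0.012,0,0,0,0,0.012, -0.017,0.012,0,0,0,0,0.03, -0.017,0.012,0,0,0,0,0.05, -0.017,0.012,0,0,0,0,0.05, -0.017,0.012,0.03,0,0,0,0.05, -0.017,0.012,0.07,0,0,0,0.05, -0.017,0.012,0.085,0,0,0,0.05]' 40; python3 arc.py; python3 pic.py 14
```

```text
time_s: 19.68
position: [0.4817, -0.3767, 0.337]
tool_rot: [[-0.002, 1.0, 0.002], [1.0, 0.002, -0.004], [-0.004, 0.002, -1.0]]
ft_force: [0.6, -0.1, -0.3]
grip_width: 0.05
t19.68 pos [ 0.482  -0.3773  0.337 ] r 0.0600 phi 226.2 vice_theta 2.365 rad F tang 0.5 rad -0.3 z -0.3 w 0.0500
```

```bash
sleep 5
```

```text
(no output)
```

View pics/c14.png

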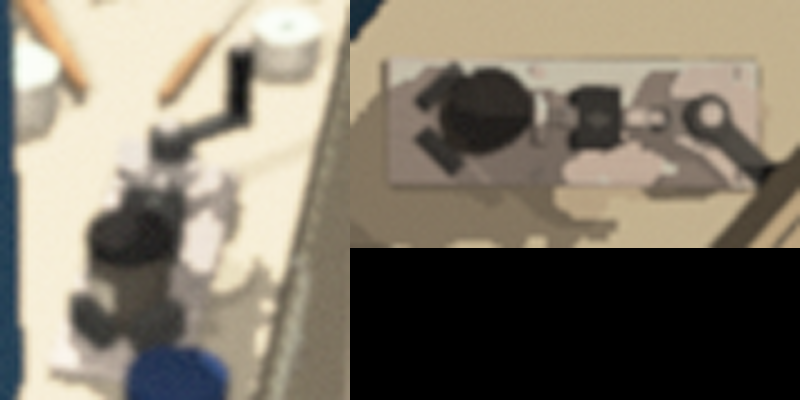

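```bash
python3 -m handwheel '[0.01,0.05,0,0,0,0,0.08, 0.02,0.105,0,0.004,0.002,0.01,0.08, 0.035,0.16,0,0.004,0.002,0.01,0.08, 0.0395,0.19,-0.02,0.004,0.002,0.01,0.08, 0.0395,0.192,-0.06,0.004,0.002,0.01,0.08, 0.0395,0.192,-0.1,0.004,0.002,0.01,0.08, 0.0395,0.192,-0.118,0.004,0.002,0.01,0.08, 0.0395,0.192,-0.121,0.004,0.002,0.01,0.08, 0.0395,0.192,-0.121,0.004,0.002,0.01,0.08]' 40
python3 - <<'E'
from h import *
s=arm.read_state(); print(s['position'],s['ft_force'],s['tool_rot'][:,2])
E
```

```text
time_s: 20.9
position: [0.5216, -0.185, 0.2161]
tool_rot: [[-0.011, 1.0, 0.001], [1.0, 0.011, -0.0], [-0.0, 0.001, -1.0]]
ft_force: [0.3, 0.5, 0.9]
grip_width: 0.0801
[ 0.52159867 -0.18496917  0.21606763] [0.31640539 0.54966954 0.93342709] [ 6.71382888e-04 -3.73932162e-04 -9.99999705e-01]
```

Now close with a light grip to centre the jar on x, and read the position and forces.

```bash
python3 -m handwheel '[0,0,0,0,0,0,0.05, 0,0,0,0,0,0,0.045, 0,0,0,0,0,0,0.045, 0,0,0,0,0,0,0.045, 0,0,0,0,0,0,0.045, 0,0,0,0,0,0,0.045]' 30
```

```text
time_s: 21.65
position: [0.5225, -0.1854, 0.2181]
tool_rot: [[-0.011, 1.0, 0.004], [1.0, 0.011, -0.002], [-0.002, 0.004, -1.0]]
ft_force: [1.0, 0.1, 5.7]
grip_width: 0.0556
```

```bash
python3 -m handwheel '[0,0,0.002,0,0,0,0.045, -0.001,0.001,0.002,0,0,0,0.045, -0.001,0.002,0.002,0,0,0,0.045]'; python3 -m handwheel '[0,0.001,0,0,0,0,0.045, 0,0.002,0,0,0,0,0.045]'
```

```text
time_s: 22.02
position: [0.5212, -0.1833, 0.2199]
tool_rot: [[-0.011, 1.0, 0.003], [1.0, 0.011, -0.002], [-0.002, 0.003, -1.0]]
ft_force: [-1.1, -0.7, -1.4]
grip_width: 0.0556
time_s: 22.28
position: [0.5211, -0.1817, 0.2199]
tool_rot: [[-0.011, 1.0, 0.003], [1.0, 0.011, -0.003], [-0.003, 0.003, -1.0]]
ft_force: [-2.7, -3.4, -0.0]
grip_width: 0.0553
```

```bash
python3 -m handwheel '[-0.0015,0,0,0,0,0,0.045, -0.0015,0.001,0,0,0,0,0.045, -0.0015,0.001,0,0,0,0,0.045]'; python3 -m handwheel '[-0.0007,0.001,0,0,0,0,0.045, -0.0007,0.001,0,0,0,0,0.045]'
```

```text
time_s: 22.65
position: [0.5202, -0.1811, 0.2205]
tool_rot: [[-0.011, 1.0, 0.005], [1.0, 0.011, -0.004], [-0.004, 0.005, -1.0]]
ft_force: [2.5, -4.2, -1.7]
grip_width: 0.0556
time_s: 22.9
position: [0.5198, -0.1803, 0.2209]
tool_rot: [[-0.011, 1.0, 0.007], [1.0, 0.011, -0.005], [-0.005, 0.007, -1.0]]
ft_force: [2.9, -5.2, -1.8]
grip_width: 0.0557
```

```bash
python3 -m handwheel '[0.0015,-0.002,0,0.005,0.007,0,0.045, 0.0015,-0.002,-0.002,0.005,0.007,0,0.045, 0.0015,-0.002,-0.003,0.005,0.007,0,0.045]'; python3 -m handwheel '[0,0,-0.001,0,0,0,0.045, 0,0,-0.001,0,0,0,0.045]'
```

```text
time_s: 23.28
position: [0.5215, -0.1826, 0.2184]
tool_rot: [[-0.011, 1.0, -0.0], [1.0, 0.011, -0.0], [-0.0, -0.0, -1.0]]
ft_force: [-2.4, -3.9, 9.1]
grip_width: 0.0555
time_s: 23.52
position: [0.5216, -0.1829, 0.2183]
tool_rot: [[-0.011, 1.0, -0.0], [1.0, 0.011, -0.001], [-0.001, -0.0, -1.0]]
ft_force: [-3.0, -3.2, 7.7]
grip_width: 0.0556
```

```bash
python3 -m handwheel '[-0.0008,-0.0007,0.0008,0,0,0,0.045, -0.0008,-0.0007,0.0008,0,0,0,0.045]';  python3 -m handwheel '[0,0,0,0,0,0,0.062, 0,0,0,0,0,0,0.075, 0,0,0,0,0,0,0.08, 0,0,0,0,0,0,0.08, 0,0,0.03,0,0,0,0.08, 0,0,0.08,0,0,0,0.08, 0,0,0.12,0,0,0,0.08]'
```

```text
time_s: 23.78
position: [0.5206, -0.1834, 0.2188]
tool_rot: [[-0.011, 1.0, -0.001], [1.0, 0.011, -0.001], [-0.001, -0.001, -1.0]]
ft_force: [1.2, -1.0, -0.5]
grip_width: 0.0555
time_s: 24.65
position: [0.5206, -0.1835, 0.3407]
tool_rot: [[-0.011, 1.0, 0.0], [1.0, 0.011, -0.001], [-0.001, 0.0, -1.0]]
ft_force: [1.0, 0.7, 0.2]
grip_width: 0.0799
```

```bash
python3 -m handwheel '[-0.01,-0.05,0,0,0,0,0.06, -0.02,-0.105,0,0,0,0,0.05, -0.035,-0.16,-0.01,0,0,-0.01,0.05, -0.039,-0.193,-0.025,0,0,-0.01,0.05, -0.039,-0.193,-0.035,0,0,-0.01,0.05, -0.039,-0.193,-0.035,0,0,-0.01,0.05]' 60; python3 arc.py; python3 pic.py 15
python3 - <<'E'
from h import *
for k in ('15',):
    W=cloud('top',np.load(f'pics/top{k}.npy'))[225:262,385:425]
    m=(W[...,2]>.068)&(W[...,2]<.095); v,u=np.nonzero(m); print(ray('top',u.mean()+385,v.mean()+225,.08).round(4),m.sum())
E
```

```text
time_s: 25.4
position: [0.4814, -0.3757, 0.3044]
tool_rot: [[-0.001, 1.0, -0.001], [1.0, 0.001, 0.001], [0.001, -0.001, -1.0]]
ft_force: [0.4, -0.5, 0.4]
grip_width: 0.0502
t25.40 pos [ 0.4811 -0.3755  0.3044] r 0.0593 phi 224.4 vice_theta 2.334 rad F tang 0.6 rad 0.0 z 0.4 w 0.0502
[ 0.5203 -0.1836  0.08  ] 275
```

```bash
sleep 5
```

```text
(no output)
```

View pics/c15.png

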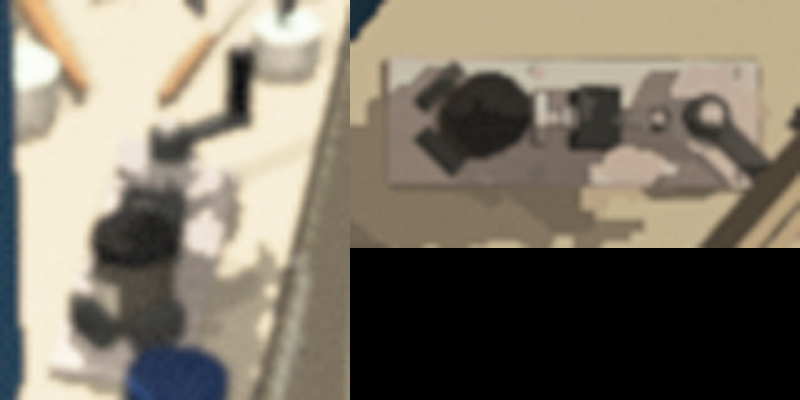

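The jar, in the top panel at about (487, 113), is now centred between the V faces. I descend and grip the crank again.

```bash
python3 -m handwheel '[0,-0.001,-0.025,0,0,0,0.05, 0,-0.001,-0.05,0,0,0,0.05, 0,-0.001,-0.056,0,0,0,0.05, 0,-0.001,-0.056,0,0,0,0.05, 0,-0.001,-0.056,0,0,0,0.03, 0,-0.001,-0.056,0,0,0,0.012, 0,-0.001,-0.056,0,0,0,0.012, 0,-0.001,-0.056,0,0,0,0.012, 0,-0.001,-0.056,0,0,0,0.012]' 60; python3 arc.py 0.1 0.2 0.3 0.4 0.5
```

```text
time_s: 26.62
position: [0.4825, -0.3773, 0.2516]
tool_rot: [[-0.002, 1.0, 0.002], [1.0, 0.002, -0.003], [-0.003, 0.002, -1.0]]
ft_force: [-1.1, -1.5, 6.7]
grip_width: 0.0184
t26.62 pos [ 0.4829 -0.3777  0.2516] r 0.0597 phi 227.1 vice_theta 2.381 rad F tang 0.2 rad 1.9 z 6.7 w 0.0184
0.1 [ 0.0044 -0.0041]
0.2 [ 0.0093 -0.0075]
0.3 [ 0.0146 -0.0103]
0.4 [ 0.0201 -0.0127]
0.5 [ 0.0259 -0.0144]
```

```bash
python3 -m handwheel '[0.0045,-0.004,0,0,0,0,0.012, 0.0095,-0.007,0,0,0,0,0.012, 0.0145,-0.01,0,0,0,0,0.012, 0.02,-0.012,0,0,0,0,0.012, 0.026,-0.0135,0,0,0,0,0.012, 0.026,-0.0135,0,0,0,0,0.012]'; python3 arc.py 0.1 0.2 0.3
```

```text
time_s: 27.38
position: [0.5087, -0.391, 0.2516]
tool_rot: [[-0.002, 1.0, 0.002], [1.0, 0.002, -0.003], [-0.003, 0.002, -1.0]]
ft_force: [-2.4, 1.6, 3.9]
grip_width: 0.0185
t27.38 pos [ 0.509  -0.3914  0.2516] r 0.0592 phi 255.8 vice_theta 2.882 rad F tang -2.7 rad -1.0 z 3.9 w 0.0185
0.1 [ 0.0057 -0.0019]
0.2 [ 0.0117 -0.0025]
0.3 [ 0.0177 -0.0025]
```

```bash
python3 -m handwheel '[0.006,-0.0015,0,0,0,0,0.012, 0.012,-0.002,0,0,0,0,0.012, 0.018,-0.0015,0,0,0,0,0.012, 0.018,-0.0015,0,0,0,0,0.012]'; python3 arc.py 0.1 0.2 0.3
```

```text
time_s: 27.88
position: [0.5265, -0.3927, 0.2515]
tool_rot: [[-0.002, 1.0, 0.0], [1.0, 0.002, -0.002], [-0.002, 0.0, -1.0]]
ft_force: [-4.4, 1.8, 5.1]
grip_width: 0.0184
t27.88 pos [ 0.5266 -0.3931  0.2515] r 0.0591 phi 273.0 vice_theta 3.181 rad F tang -4.3 rad -2.0 z 5.1 w 0.0184
0.1 [ 0.006  -0.0002]
0.2 [0.0119 0.001 ]
0.3 [0.0176 0.0027]
```

```bash
python3 -m handwheel '[0.004,0.0002,0,0,0,0,0.012, 0.008,0.0007,0,0,0,0,0.012, 0.012,0.0015,0,0,0,0,0.012, 0.012,0.0015,0,0,0,0,0.012]'; python3 arc.py 0.1 0.2 0.3
```

```text
time_s: 28.38
position: [0.5375, -0.3915, 0.2514]
tool_rot: [[-0.001, 1.0, -0.003], [1.0, 0.001, -0.002], [-0.002, -0.003, -1.0]]
ft_force: [-10.3, 2.5, 8.4]
grip_width: 0.0183
t28.38 pos [ 0.537  -0.3918  0.2514] r 0.0593 phi 283.2 vice_theta 3.359 rad F tang -9.5 rad -4.8 z 8.4 w 0.0183
0.1 [0.0059 0.001 ]
0.2 [0.0115 0.0032]
0.3 [0.0168 0.006 ]
```

```bash
python3 -m handwheel '[0.003,0.0005,0,0.002,-0.002,0,0.012, 0.006,0.0012,0,0.002,-0.004,0,0.012, 0.008,0.0025,0,0.002,-0.004,0,0.012, 0.008,0.0025,0,0.002,-0.004,0,0.012]'; python3 arc.py 0.1 0.2 0.3; python3 pic.py 16
python3 - <<'E'
from h import *
W=cloud('top',np.load(f'pics/top16.npy'))[225:262,385:425]
m=(W[...,2]>.068)&(W[...,2]<.095); v,u=np.nonzero(m); print(ray('top',u.mean()+385,v.mean()+225,.08).round(4),m.sum())
E
```

```text
time_s: 28.88
position: [0.5433, -0.3903, 0.2511]
tool_rot: [[-0.0, 1.0, -0.006], [1.0, 0.0, -0.0], [-0.0, -0.006, -1.0]]
ft_force: [-18.2, -2.2, 11.4]
grip_width: 0.0184
t28.88 pos [ 0.5424 -0.3903  0.2511] r 0.0594 phi 288.5 vice_theta 3.452 rad F tang -18.0 rad -3.7 z 11.4 w 0.0184
0.1 [0.0058 0.0016]
0.2 [0.0111 0.0044]
0.3 [0.0161 0.0076]
[ 0.5204 -0.1825  0.08  ] 272
```

```bash
python3 -m handwheel '[0.003,0.001,0,0,-0.003,0,0.012, 0.006,0.0025,0,0,-0.006,0,0.012, 0.008,0.0035,0,0,-0.008,0,0.012, 0.008,0.0035,0,0,-0.008,0,0.012]'; python3 arc.py 0.1 0.2 0.3
```

```text
time_s: 29.48
position: [0.5498, -0.3876, 0.2511]
tool_rot: [[0.001, 1.0, -0.002], [1.0, -0.001, 0.0], [0.0, -0.002, -1.0]]
ft_force: [-12.8, 0.3, 9.3]
grip_width: 0.018
t29.48 pos [ 0.5494 -0.3876  0.2511] r 0.0596 phi 295.8 vice_theta 3.580 rad F tang -11.3 rad -5.8 z 9.3 w 0.0180
0.1 [0.0054 0.0025]
0.2 [0.0104 0.0059]
0.3 [0.015  0.0097]
```

```bash
python3 -m handwheel '[0.003,0.0012,0,0,-0.002,0,0.012, 0.0055,0.003,0,0,-0.004,0,0.012, 0.0075,0.0042,0,0,-0.005,0,0.012, 0.0075,0.0042,0,0,-0.005,0,0.012]'; python3 arc.py 0.1 0.2 0.3
```

```text
time_s: 29.98
position: [0.554, -0.3855, 0.2511]
tool_rot: [[0.002, 1.0, -0.006], [1.0, -0.002, -0.001], [-0.001, -0.006, -1.0]]
ft_force: [-25.6, -4.1, 14.0]
grip_width: 0.0185
t29.98 pos [ 0.553  -0.3857  0.2511] r 0.0596 phi 299.7 vice_theta 3.648 rad F tang -24.3 rad -9.1 z 14.0 w 0.0185
0.1 [0.0053 0.0029]
0.2 [0.01   0.0066]
0.3 [0.0143 0.0107]
```

```bash
python3 -m handwheel '[0.003,0.0015,0,0,-0.003,0,0.012, 0.0055,0.0035,0,0,-0.006,0,0.012, 0.0075,0.005,0,0.001,-0.008,0,0.012, 0.0075,0.005,0,0.001,-0.008,0,0.012]'; python3 arc.py 0.1 0.2 0.3
```

```text
time_s: 30.48
position: [0.5603, -0.3811, 0.2512]
tool_rot: [[0.004, 1.0, -0.001], [1.0, -0.004, 0.001], [0.001, -0.001, -1.0]]
ft_force: [-4.9, 7.4, 9.2]
grip_width: 0.0184
t30.48 pos [ 0.5601 -0.3809  0.2512] r 0.0595 phi 308.0 vice_theta 3.792 rad F tang 0.7 rad -8.9 z 9.2 w 0.0184
0.1 [0.0048 0.0036]
0.2 [0.0089 0.0079]
0.3 [0.0126 0.0127]
```

The handle jumped forward and the resistance vanished (tangential +0.7 N at 3.79 rad), so it has probably gone over the edge. I hold to feel which way it pulls, and look at the cam.

```bash
python3 -m handwheel '[0,0,0,0,0,0,0.012, 0,0,0,0,0,0,0.012]' >/dev/null; python3 arc.py
python3 - <<'E'
from h import *
D=[]
for i in range(6):
    im,d=read_camera('top'); D.append(d)
D=np.array(D); D[D==0]=np.nan; d=np.nanmedian(D,0); np.save('pics/top17.npy',np.nan_to_num(d).astype(np.float32)); cv2.imwrite('pics/top17f.png',im[:,:,::-1])
W=cloud('top',np.nan_to_num(d))
for v in range(228,250): print(v,' '.join('%3d'%min(999,round(1000*W[v,u,2])) for u in range(430,460)))
W=W[225:262,385:425]
m=(W[...,2]>.068)&(W[...,2]<.095); v,u=np.nonzero(m); print(ray('top',u.mean()+385,v.mean()+225,.08).round(4),m.sum())
E
python3 arc.py
```

```text
t30.73 pos [ 0.562  -0.379   0.2516] r 0.0592 phi 310.6 vice_theta 3.838 rad F tang 9.3 rad -5.3 z 5.5 w 0.0186
228   6   3   7   5   8   0   0   4  -2   2   1   0   1  -5   0  -4   0   2   0   0   1  -1   1  -3   1   0   3   2   1  -1
229   8  10  11   8   7   9  10  11  13   8  12   9   9  12   6  10  10   9  12  12   9   9   9  11  11   9  10  13  12  10
230  10  11  13  15   6  13  11  11   9  11   7  11  10  11  11  10  10  12   8  11  10  10   8  12  11  13  10   8  12  10
231  11  10  10  10  11  12  12  11   5   6   9  11   8  11   8   8   5  10   9  10  11   9   9   7  11  11   9  10   8 437
232  11   8  10  13   9  13   8  11   9   8  12   9  10   9  12  10   7   9  10  10   9  12   9  10  11  15   5  10 433 447
233   7   9  13   9   9  10  10  10   7  11   8  11  11  10  16   9  10   8  13  11  10  10   6   8  10   6  10   8 443 459
234  55  55  56  53  53   7  10   5   9   9  33  42  43  39  40  41  39  41  42  11  11  16  11  11   6  10  10 440 456 470
235  56  56  52  52  53  58  13  12   9   8  14  44  43  40  43  41  41  41  41  42  43  36  40  41  40  44 442 453 467 
[... 1182 characters left out ...]
5  43  41  43  40 455 469 483 494 509 522 532 540 540 540 538
246  56  55  50  51  55  59   7   7  10   8  11  11  31  40  43  42  42  42 451 467 479 491 504 518 531 539 540 540 539 540
247  54  55  57  53  51  53  10  10  12  12   7   8  11  11  34  37  44 447 462 478 489 505 516 527 540 540 540 541 540 541
248  34  35  38  37   9   9  12  14  11  10   8  10   9  11  11   7 227 460 475 487 499 514 528 539 540 540 540 541 540 541
249  13  11  10   8   7  14  11  10   9  13  10  10  12  12   9  12 459 472 486 498 511 524 536 539 538 542 540 541 540 539
[ 0.5205 -0.1823  0.08  ] 274
t31.02 pos [ 0.5623 -0.3787  0.2516] r 0.0591 phi 311.0 vice_theta 3.845 rad F tang 10.3 rad -4.8 z 5.0 w 0.0182
```

It pulls forward at +10 N, so the edge is passed. I let it drift into the dwell under gentle leading.

```bash
python3 -m handwheel '[0.0012,0.0015,0,0,0,0,0.012, 0.0025,0.0025,0,0,0,0,0.012, 0.0025,0.0025,0,0,0,0,0.012]' >/dev/null; python3 arc.py; python3 -m handwheel '[0,0,0,0,0,0,0.012, 0,0,0,0,0,0,0.012]'; python3 arc.py
```

```text
t31.40 pos [ 0.565  -0.3764  0.2515] r 0.0593 phi 314.4 vice_theta 3.904 rad F tang -1.1 rad -1.1 z 2.5 w 0.0186
time_s: 31.65
position: [0.5647, -0.3769, 0.2515]
tool_rot: [[0.003, 1.0, 0.002], [1.0, -0.003, 0.004], [0.004, 0.002, -1.0]]
ft_force: [-1.0, 1.0, 2.2]
grip_width: 0.0189
t31.65 pos [ 0.5651 -0.3763  0.2515] r 0.0593 phi 314.5 vice_theta 3.906 rad F tang -0.0 rad -1.4 z 2.2 w 0.0189
```

There is no force and it stands still at 3.906 rad, about 0.25 rad after the edge: the dwell. I release, lift and check.

```bash
python3 -m handwheel '[0,0,0,0,0,0,0.02, 0,0,0,0,0,0,0.035, 0,0,0,0,0,0,0.05, 0,0,0,0,0,0,0.05, 0,0,0.03,0,0,0,0.05, 0,0,0.08,0,0,0,0.05, 0,0,0.12,0,0,0,0.05, -0.05,-0.02,0.15,0,0,0,0.05, -0.1,-0.04,0.15,0,0,0,0.05, -0.15,-0.08,0.15,0,0,0,0.05]'; python3 -m handwheel '[-0.03,-0.06,0,0,0,0,0.05, -0.06,-0.12,0,0,0,0,0.05, -0.06,-0.16,0,0,0,0,0.05, -0.06,-0.16,0,0,0,0,0.05]'; python3 pic.py 18
python3 - <<'E'
from h import *
W=cloud('top',np.load('pics/top18.npy'))
for v in range(228,250): print(v,' '.join('%3d'%min(999,round(1000*W[v,u,2])) if W[v,u,2]==W[v,u,2] else ' --' for u in range(434,475)))
J=W[225:262,385:425]; m=(J[...,2]>.068)&(J[...,2]<.095); v,u=np.nonzero(m); print('jar',ray('top',u.mean()+385,v.mean()+225,.08).round(4),m.sum(),np.median(J[...,2][m]))
P=W[215:262,440:480].reshape(-1,3); q=P[(P[:,2]>.095)&(P[:,2]<.125)]; q=q[np.hypot(q[:,0]-.5235,q[:,1]+.333)<.08]
r=np.median(q[:,:2],0)-np.array([.5235,-.333]); print('handle',np.median(q,0),len(q),np.hypot(*r),'theta',(np.arctan2(r[1],r[0])-np.radians(90.7))%(2*np.pi))
E
```

```text
time_s: 32.9
position: [0.415, -0.4557, 0.4025]
tool_rot: [[0.001, 1.0, 0.003], [1.0, -0.001, 0.003], [0.003, 0.003, -1.0]]
ft_force: [-0.3, -0.6, -0.3]
grip_width: 0.0499
time_s: 33.4
position: [0.353, -0.6187, 0.4]
tool_rot: [[0.005, 1.0, 0.002], [1.0, -0.005, 0.005], [0.005, 0.002, -1.0]]
ft_force: [1.0, -0.3, 0.1]
grip_width: 0.05
228   9  -2  -2  -3   1  -2  -4   1  -5  -5  -5   4  -1   6   2   2   6   8  --  -6   0  -1   6  -2  -3  -5   2   1  -4  56  65  67  72  81  93 100 100 107 113 105  -1
229  10   4  11  12   8  13   9   9  14  14  11   7   7  11  11   1  10   6  19  12  14  13  14  12  10  11   7  19  59  60  60  57  74  79  86  92  98  96   4  -1   2
230  11   4   7   7  12  12  16   6  17   5   5   9  11  11   9  14   5   8  10  15  17  10  12  10  11   4  20  63  54  59  49  61  58  60  83  72   0   9   4  -7  -6
231  14  11  13  12  11   2  10   7  14  11   6  10  11  12  14  21  12  15  11   9   4  14  11   7  23  --  57  59  58  61  63  61  51  51  -1  -1 -16  -4  -4  -2   0
232  14  10   9   2  15  13   7   5  15   2  11  13  11   7  15   9  12  12  13   8   6  10
[... 2379 characters left out ...]
2   9   7   1  -4   2   2   1  -2  -6   7   1 -12
247  52  55  13  12   4   4   4  10  15  22  44  45  41  43  58  41  43  43  43  46  39  42  41  11  12  12  12  14  10  15   3  -6   4  -1   0  -3  -2  -5   3  -1  -7
248  11   6  10  14  19   3   9   5   5   7   9  12  37  31  35  38  34  37  41  36  41  18  16  11   8  19  16  13   9   2   9  -7   4  -6   1   0  -6  12  -3   3   4
249   5   3   9  13   0  10   6   6   7   8  10   1   8   5   8  11  10   7   9  13   2   8  11   5  18  15  12  12  15  10  14   6   1  -4   0   1   6   4   6   6  -2
jar [ 0.5206 -0.1825  0.08  ] 272 0.07970815352913425
handle [ 0.56307354 -0.37352834  0.10682525] 39 0.05664460436727472 theta 3.9028541649465787
```

```bash
sleep 6
```

View pics/c18.png

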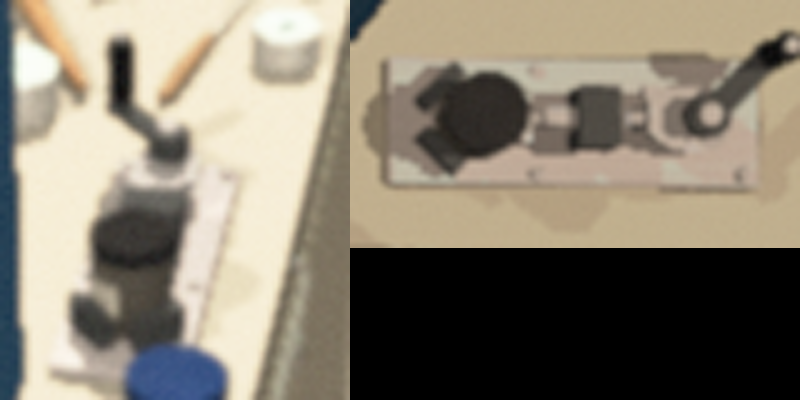

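View pics/side18f.png

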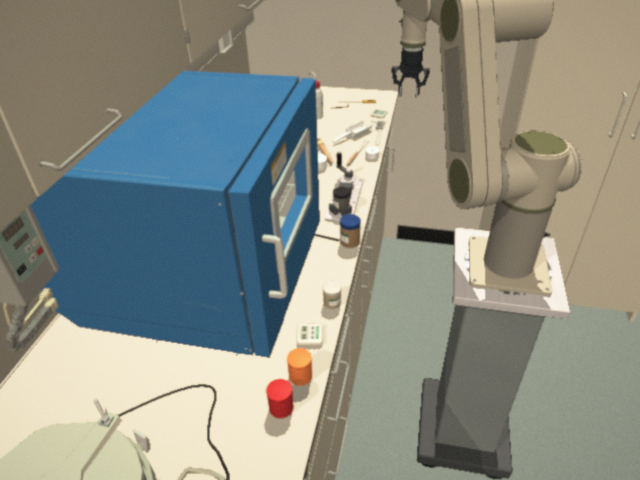

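The handle has stayed at 3.90 rad since release, the cam's flat is square to the roller and the jar stands upright in the V. The blue and white jars are still standing, and the arm is clear. I hand the job in.

```bash
python3 -c "
from bench import close_job
print(close_job())"
```

```text
the job is handed in; nothing more can be done
None
```

The medium (black-capped) jar stands upright in the V, clamped, and the crank rests in the dwell with nothing touching it. The job was handed in at about 33.5 s of the 72 s allowed.

- **First attempt:** The jar sat about 2 mm off the V's axis and seemed to jam on one face. The crank stalled at about 28 N, well over the expected 13 N. I led the crank back, picked the jar up again and centred it by feeling both V faces.
- **Second attempt:** I cranked anticlockwise in small steps. Resistance still peaked at about 24 N. Then it went over the edge, pulled forward at about 10 N, and came to rest with no force about 0.25 rad later.

**Last checks**
- **Crank:** The handle was at 3.906 rad just before I let go and 3.90 rad about 1.5 s later, so it did not run back. The cam's flat is square to the roller.
- **Jar:** It stands upright at (0.5206, −0.1825). That is about 2 mm short of my measured nest point in y, which is within my measuring error.
- **Other jars:** The large and small jars were never touched. Both are still standing in the last side picture.

**What disagreed**
- The force before the edge, about 24 N against about 13 N, is not explained; I put it down to friction.
- Early cam outlines put the dwell at about 3.9 to 4.1 rad, so the final angle is at the low end of that.

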